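# Put the camera modules away in the dry cabinet

### The job

Store every green-capped camera module in the dry cabinet: swing its door wide open by the handle, pull the tray out to its stop, then stand all the green-capped modules upright, cap up, on the tray's floor. With all of them aboard, push the tray fully home while the door is still wide open, then shut the door; the door must not be swung shut on a drawn-out tray. Leave the red-capped module and everything else on the bench where it is.

Things in the scene. Friction and masses are not known exactly. Their poses are not given: they have to be found in the camera images.
- module0: green-capped camera module: black square base 40 x 40 x 28 mm high with an upright aluminium barrel of diameter 28 mm on it, reaching 56 mm above the underside, the top 10 mm of the barrel ringed by a green cap. Origin: centre of the underside; its z axis points up along the barrel. Mass about 0.16 kg. Three to five of the five are present (None: absent).
- module1: green-capped camera module: black square base 40 x 40 x 28 mm high with an upright aluminium barrel of diameter 28 mm on it, reaching 56 mm above the underside, the top 10 mm of the barrel ringed by a green cap. Origin: centre of the underside; its z axis points up along the barrel. Mass about 0.16 kg. Three to five of the five are present (None: absent).
- module2: green-capped camera module: black square base 40 x 40 x 28 mm high with an upright aluminium barrel of diameter 28 mm on it, reaching 56 mm above the underside, the top 10 mm of the barrel ringed by a green cap. Origin: centre of the underside; its z axis points up along the barrel. Mass about 0.16 kg. Three to five of the five are present (None: absent).
- module3: green-capped camera module: black square base 40 x 40 x 28 mm high with an upright aluminium barrel of diameter 28 mm on it, reaching 56 mm above the underside, the top 10 mm of the barrel ringed by a green cap. Origin: centre of the underside; its z axis points up along the barrel. Mass about 0.16 kg. Three to five of the five are present (None: absent).
- module4: green-capped camera module: black square base 40 x 40 x 28 mm high with an upright aluminium barrel of diameter 28 mm on it, reaching 56 mm above the underside, the top 10 mm of the barrel ringed by a green cap. Origin: centre of the underside; its z axis points up along the barrel. Mass about 0.16 kg. Three to five of the five are present (None: absent).
- door (a joint): the cabinet's door, hinged on a vertical axis at its left (+y) edge as seen from the robot; rad, 0 = shut, grows as the free (right-hand) edge swings towards the robot, stop at 1.75. Stiff enough to stay where left. Starts shut or slightly ajar.
- door_handle (a point): grip point on the door's black vertical bar handle: 176 mm above the bench, on the bar's axis, 35 mm off the door's outer face. The bar has diameter 11 mm and runs from 105 to 195 mm above the bench; pegs 8 mm thick at 112 and 188 mm height join it to the door. Axes turn with the door: x into the door face, y along the door towards the hinge, z up.
- door_hinge (a point): point on the door's vertical hinge axis, 176 mm above the bench; axes as for the handle. The door is a white hollow shell 60 mm deep, 260 mm wide, 85 to 199 mm above the bench, that covers the tray's handle when shut. The cabinet behind it is 250 deep x 260 wide x 200 mm high (underside of its roof at 188 mm); its yaw varies a little.
- tray (a joint): the aluminium tray inside the cabinet; m, 0 = home, grows as it is drawn out towards the robot, stop at 0.16. Stays where left.
- tray_handle (a point): middle of the tray's steel bar handle (horizontal, along the tray's y, 120 mm long, diameter 11 mm), 166 mm above the bench, 35 mm in front of the tray's front panel; reachable from above once the door is open. Axes: x into the cabinet, y to the left, z up; moves with the tray.
- tray_floor (a point): centre of the tray's inner floor, 94 mm above the bench; axes as for the tray handle; moves with the tray. The floor spans x -102 to +108 mm, y -106 to +106 mm; side and back rims rise 24 mm above it; the front panel (10 mm thick, inner face at x = -102) reaches 184 mm above the bench. At the stop, the floor forward of x = +48 mm lies outside the cabinet.
- reject: red-capped (rejected) camera module: black square base 40 x 40 x 28 mm high with an upright aluminium barrel of diameter 28 mm on it, reaching 56 mm above the underside, the top 10 mm of the barrel ringed by a red cap. Origin: centre of the underside; its z axis points up along the barrel. Mass about 0.16 kg.
- tape: roll of yellow tape lying flat, outer diameter 66 mm, 22 mm high; origin at the centre of its underside
- screwdriver: screwdriver lying on the bench; origin near its middle, long axis along its x
- bottle: clear water bottle with a blue cap, diameter 60 mm, 190 mm high, standing on the left; origin at the centre of its underside
- multimeter: yellow multimeter 170 x 80 x 35 mm lying on the right; origin at the centre of its underside
- carton: small cardboard box 100 x 140 x 60 mm on the left; origin at the centre of its underside
- partsbox: blue plastic box 120 x 70 x 30 mm on the left; origin at the centre of its underside

How it is judged:
On the way, in this order (a step that is already met when the one before it is completed fails the run):
1. the door is wide open (more than 1.3 rad), the tray still in (value of joint door above 1.3 rad and value of joint tray below 0.03 m), for 0.2 s.
2. the tray is drawn out to its stop (0.15 m or more of 0.16), the door still open (value of joint tray above 0.15 m and value of joint door above 1.2 rad), for 0.2 s.
3. every green-capped module stands upright and released on the floor of the drawn-out tray (value of joint tray above 0.1 m and z of module0 in the frame of tray_floor between -0.006 and 0.008 m and angle between each of module0, module1, module2, module3, module4's own z axis and vertical below 0.2 rad and x of module0 in the frame of tray_floor between -0.115 and 0.115 m and y of module0 in the frame of tray_floor between -0.11 and 0.11 m and linear speed of each of module0, module1, module2, module3, module4 below 0.03 m/s and contact force between each of module0, module1, module2, module3, module4 and the fingers below 0.3 N and z of module1 in the frame of tray_floor between -0.006 and 0.008 m and x of module1 in the frame of tray_floor between -0.115 and 0.115 m and y of module1 in the frame of tray_floor between -0.11 and 0.11 m and z of module2 in the frame of tray_floor between -0.006 and 0.008 m and x of module2 in the frame of tray_floor between -0.115 and 0.115 m and y of module2 in the frame of tray_floor between -0.11 and 0.11 m and z of module3 in the frame of tray_floor between -0.006 and 0.008 m and x of module3 in the frame of tray_floor between -0.115 and 0.115 m and y of module3 in the frame of tray_floor between -0.11 and 0.11 m and z of module4 in the frame of tray_floor between -0.006 and 0.008 m and x of module4 in the frame of tray_floor between -0.115 and 0.115 m and y of module4 in the frame of tray_floor between -0.11 and 0.11 m), for 0.3 s.
4. the tray is pushed home (within 8 mm) with the modules upright on it, the door still wide open (value of joint tray below 0.008 m and value of joint door above 1.2 rad and z of module0 in the frame of tray_floor between -0.006 and 0.008 m and angle between each of module0, module1, module2, module3, module4's own z axis and vertical below 0.2 rad and x of module0 in the frame of tray_floor between -0.115 and 0.115 m and y of module0 in the frame of tray_floor between -0.11 and 0.11 m and linear speed of each of module0, module1, module2, module3, module4 below 0.03 m/s and contact force between each of module0, module1, module2, module3, module4 and the fingers below 0.3 N and z of module1 in the frame of tray_floor between -0.006 and 0.008 m and x of module1 in the frame of tray_floor between -0.115 and 0.115 m and y of module1 in the frame of tray_floor between -0.11 and 0.11 m and z of module2 in the frame of tray_floor between -0.006 and 0.008 m and x of module2 in the frame of tray_floor between -0.115 and 0.115 m and y of module2 in the frame of tray_floor between -0.11 and 0.11 m and z of module3 in the frame of tray_floor between -0.006 and 0.008 m and x of module3 in the frame of tray_floor between -0.115 and 0.115 m and y of module3 in the frame of tray_floor between -0.11 and 0.11 m and z of module4 in the frame of tray_floor between -0.006 and 0.008 m and x of module4 in the frame of tray_floor between -0.115 and 0.115 m and y of module4 in the frame of tray_floor between -0.11 and 0.11 m), for 0.2 s.
At the end, for the whole second after the job is handed in: Every green-capped module present stands upright (within 0.2 rad) on the floor of the tray; the tray is home (within 10 mm) and the door is shut (within 0.06 rad); the other things on the bench are where they were (within 50 mm) (value of joint door below 0.06 rad and value of joint tray below 0.01 m and velocity of joint door between -0.05 and 0.05 rad/s and z of module0 in the frame of tray_floor between -0.006 and 0.008 m and angle between each of module0, module1, module2, module3, module4's own z axis and vertical below 0.2 rad and x of module0 in the frame of tray_floor between -0.115 and 0.115 m and y of module0 in the frame of tray_floor between -0.11 and 0.11 m and contact force between each of module0, module1, module2, module3, module4 and the fingers below 0.3 N and z of module1 in the frame of tray_floor between -0.006 and 0.008 m and x of module1 in the frame of tray_floor between -0.115 and 0.115 m and y of module1 in the frame of tray_floor between -0.11 and 0.11 m and z of module2 in the frame of tray_floor between -0.006 and 0.008 m and x of module2 in the frame of tray_floor between -0.115 and 0.115 m and y of module2 in the frame of tray_floor between -0.11 and 0.11 m and z of module3 in the frame of tray_floor between -0.006 and 0.008 m and x of module3 in the frame of tray_floor between -0.115 and 0.115 m and y of module3 in the frame of tray_floor between -0.11 and 0.11 m and z of module4 in the frame of tray_floor between -0.006 and 0.008 m and x of module4 in the frame of tray_floor between -0.115 and 0.115 m and y of module4 in the frame of tray_floor between -0.11 and 0.11 m); the robot touches nothing.
It fails at once if the door is swung against the drawn-out tray (door under 1.0 rad with the tray more than 30 mm out) (value of joint door below 1 rad and value of joint tray above 0.03 m).
It fails at once if the red-capped module or another thing on the bench is moved more than 50 mm (distance of any of reject, tape, screwdriver, multimeter, carton, partsbox, bottle from where it was at the start of the episode above 0.05 m).
It fails at once if the bottle or the red-capped module is tipped over (angle between any of bottle, reject's own z axis and vertical above 0.6 rad).
Of module0, module1, module2, module3, module4 only 3 to 5 are there at a start; the rules pass over those that are not, and their reading is None.
At some moment in a run one of module0, module1, module2, module3, module4 may be knocked a few centimetres aside while the robot is not near it.
It also fails if it takes over 210 s, if anything falls off the work surface, if the arm or the gripper's body presses on something with over 40 N, if the wrist force passes 120 N, or if a joint passes its speed limit or range.

### The arm

A 7-joint arm with a two-finger parallel gripper is mounted at the origin on the work surface. World frame = base frame: x ahead of the robot, y to its left, z up, the work surface at z = 0. Lengths are in m, angles in rad, forces in N, time in s.
With the tool pointing down it reaches from about 0.35 to 0.9 m from the base axis. Payload 8.1 kg.
Tool frame: the origin (TCP) lies at the very end of the fingers, on their centre line; the grasp point (between the pads) lies 19 mm behind it; z points along the fingers, y is the line along which they close (so a half turn about z gives the same grasp; the last joint's range is limited). The gripper opens to 92 mm and grips with 3 to 60 N. Pads are 19 mm wide; open, the fingers measure 130 mm over their backs; the gripper's body (75 mm by 190 mm) begins 47 mm behind the grasp point.
Start: joints at [-1.395, 0.434, 0.025, 1.573, -0.012, 1.134, -0.075], TCP at [0.172, 0.601, 0.189] pointing down, gripper open.
Joint ranges: [-2.62, 2.62], [-0.44, 2.09], [-1.27, 1.32], [0.08, 2.57], [-1.32, 4.46], [0.12, 2], [-2.74, 2.74]. Speed limits (rad/s): [2.22, 2.22, 3.01, 3.01, 3.14, 3.14, 3.14].

### API

Orientations are given as a rotation vector (axis times angle).
In Python, from cell import arm gives the robot as it stands.
- The arm moves only by the tool carry_out, never from a script. Its argument "commands" is a list of rows, each a list of 7 numbers: the opening, from 0 (shut) to 1 (fully open), then the shift along the tool's x, y, z each as a share of 0.025 m, from -1 to 1, then the turn, a rotation vector about the tool's x, y, z each as a share of 0.1 rad, from -1 to 1. A call has 1 to 8 rows; each row shifts and turns the commanded pose from where the row before left it, along the tool's axes as they then stand; what a row does not reach is not made up. A row lasts 1/10 s, in which the tool goes at most 50 mm and 8.59 degrees, less where a joint would pass 70% of its speed; a pose out of reach is approached as far as the arm can. A call with a number of a shift or a turn outside -1 to 1 is refused whole. A call with a gripper value outside its range is refused whole. The fingers move at their own pace and stop on an object; "squeeze" is the grip in N (left out, the last holds). Time passes only in rows, so rows that do not move let the fingers close. It gives the time, the measured TCP pose, the force, the opening and the grip force at its end, in the units of the state.
- arm.observe(): the state, without advancing time (a new reading comes with each control period).
- arm.get_image(name): name is "scene" or "top" or "wrist"; returns a dict with "pixels" (400x640x3 uint8, red, green, blue), "range_z" (400x640 float32, m along the optical axis (not along the pixel's ray), 0 where there is no reading), "mtx" (3x3 intrinsics, pixels), "R" (3x3) and "t" (3): a world point X has camera coordinates R X + t; the wrist camera has in their place "tool_from_camera" (4x4, takes a point from camera to tool coordinates, whose origin is the TCP and whose axes are the flange's). Camera axes: x right, y down, z forward; pixel columns grow to the right and rows downward; lengths in m; the calibration is good to about 2 mm. A picture is of the moment at which its call begins: read the wrist's pose just before it.
- arm.sign_off(): hands the job in; it is judged then, once.
The state is a dict: "clock": time; "joints": joint angles; "dq": joint speeds; "joint_efforts": joint torques, N m; "position": TCP position; "ee_rot": TCP orientation; "force": force on the tool from outside, world axes, zero at the start; "ft_torque": the same for the moment, N m; "width": opening from 0.0 (shut) to 1.0 (fully open); "gripper_force": force on a finger pad.
Only numpy, scipy, OpenCV 4.12 (cv2) and the standard library are available. Lean on these libraries where they do the work, as an engineer would, in place of code of your own. Each camera call takes 0.05 s, during which the arm holds its last target. There are 200 camera calls.

## Working session

There is one attempt and no reset: what is moved stays moved. The work goes in short steps, Python scripts to look and compute and a tool call to move; the robot and the scene stay as the last step left them, time stands still between calls to the robot, and variables do not carry over. Pictures are saved under pics/ and viewed, at most 14 in all, crops included, and the job is handed in when it is done.

Besides the shell and the picture viewer there is one more tool, called after "Call:" by a JSON object that holds its "fn" and its "kwargs". carry_out: Moves the arm, as the interface text tells. Shift numbers are shares of 0.025 m and turn numbers shares of 0.1 rad, none past 1 either way. Its arguments: {"type":"object","properties":{"commands":{"type":"array"},"squeeze":{"type":"number"}},"required":["commands"]}

```bash
ls; mkdir -p pics; cat > h.py <<'E'
import numpy as np, cv2
from cell import arm
from scipy.spatial.transform import Rotation as Rot
def snap(n,save=None):
    s=arm.observe(); im=arm.get_image(n)
    if n=="wrist":
        T=np.eye(4);T[:3,:3]=Rot.from_rotvec(s["ee_rot"]).as_matrix();T[:3,3]=s["position"]
        M=T@np.array(im["tool_from_camera"]); im["C"]=M[:3,3]; im["Rw"]=M[:3,:3]
    else:
        R=np.array(im["R"]);im["Rw"]=R.T;im["C"]=-R.T@np.array(im["t"])
    if save: cv2.imwrite("pics/"+save,im["pixels"][:,:,::-1])
    return im
def cloud(im):
    z=im["range_z"];v,u=np.mgrid[:z.shape[0],:z.shape[1]]
    d=np.stack([u,v,np.ones_like(u)],-1)@np.linalg.inv(im["mtx"]).T
    P=(d*z[...,None])@im["Rw"].T+im["C"]; P[z==0]=np.nan
    return P
def ray(im,u,v,h):
    d=im["Rw"]@np.linalg.inv(im["mtx"])@np.array([u,v,1.]); return im["C"]+d*(h-im["C"][2])/d[2]
def blobs(im,lo,hi,amin=30):
    hsv=cv2.cvtColor(im["pixels"],cv2.COLOR_RGB2HSV); m=cv2.inRange(hsv,np.array(lo),np.array(hi))
    n,l,st,c=cv2.connectedComponentsWithStats(m)
    return [(c[i],st[i],l==i) for i in range(1,n) if st[i,4]>=amin]
def go(p,rv=None):
    "tool-axes shift (rows of .025) and turn needed"
    s=arm.observe();R=Rot.from_rotvec(s["ee_rot"])
    print("shift/0.025",np.round(R.inv().apply(np.array(p)-s["position"])/.025,2))
    if rv is not None: print("turn/0.1",np.round((R.inv()*Rot.from_rotvec(rv)).as_rotvec()/.1,2))
E
python3 - <<'E'
from h import *
s=arm.observe();print({k:np.round(v,3).tolist() for k,v in s.items()});print(Rot.from_rotvec(s["ee_rot"]).as_matrix().round(2))
for n in("scene","top"):
    im=snap(n,n+"0.png");P=cloud(im);print(n,im["C"].round(3))
    for nm,lo,hi in(("g",(45,80,50),(85,255,255)),("r",(0,120,60),(6,255,255))):
        for c,st,m in blobs(im,lo,hi): print(nm,c.round(),st,np.nanmedian(P[m],0).round(3),ray(im,*c,.056).round(3))
E
```

```text
pics
{'clock': 0.0, 'joints': [-1.395, 0.435, 0.025, 1.574, -0.012, 1.134, -0.075], 'dq': [0.0, 0.001, 0.001, -0.002, -0.001, -0.001, 0.0], 'joint_efforts': [-0.001, -66.785, 0.985, -31.447, -0.06, 0.043, 0.0], 'position': [0.172, 0.6, 0.189], 'ee_rot': [-0.437, -3.111, 0.002], 'force': [1.181, -0.059, 0.489], 'ft_torque': [-0.013, -0.038, 0.007], 'gripper_force': 0.0, 'width': 1.002}
[[-0.96  0.28 -0.  ]
 [ 0.28  0.96 -0.  ]
 [-0.   -0.   -1.  ]]
scene [1.651 0.056 1.044]
g [625.  30.] [ 609    0   31   68 1055] [-0.716  1.519  0.254] [-1.278  1.833  0.056]
g [584.  62.] [578  29  13  68 439] [-0.703  1.34   0.104] [-0.775  1.38   0.056]
g [570.  72.] [566  51  11  47 228] [-0.671  1.271  0.052] [-0.636  1.254  0.056]
g [636.  78.] [632  73   8   9  39] [-0.515  1.523  0.083] [-0.567  1.553  0.056]
g [627. 105.] [619  98  17  16  96] [-0.459  1.492 -0.043] [-0.279  1.369  0.056]
g [246. 204.] [242 201   8   7  46] [ 0.452 -0.259  0.055] [ 0.455 -0.258  0.056]
g [270. 206.] [267 204   7   6  38] [ 0.466 -0.172  0.054] [ 0.467 -0.171  0.056]
g [193. 228.] [189 225   8   8  48] [ 0.58  -0.411  0.054] [ 0.582 -0.409  0.056]
top [0.208 0.01  1.677]
g [411. 169.] [403 169  19   2  33] [ 0.709 -0.327  0.077] [ 0.716 -0.333  0.056]
g [435. 207.] [431 204   8   8  53] [ 0.571 -0.412  0.053] [ 0.57  -0.412  0.056]
g [370. 238.] [367 235   8   8  55] [ 0.455 -0.172  0.053] [ 0.454 -0.173  0.056]
g [394. 241.] [390 238   9   8  61] [ 0.445 -0.259  0.052] [ 0.444 -0.259  0.056]
```

```bash
python3 - <<'E'
import cv2
a=cv2.imread("pics/top0.png");cv2.imwrite("pics/t0c.png",cv2.resize(a[80:320,180:500],(800,600),interpolation=cv2.INTER_CUBIC))
E
```

```text
(no output)
```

View pics/scene0.png

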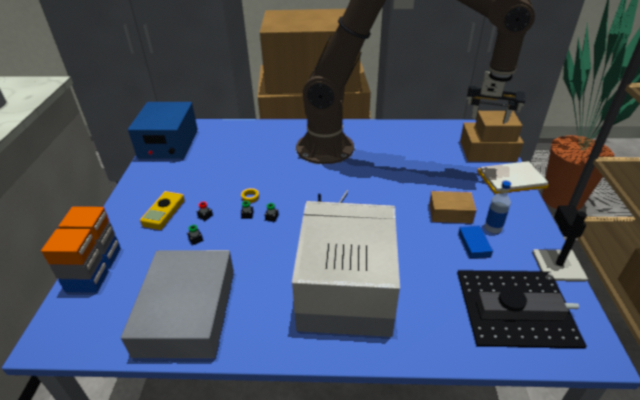

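View pics/t0c.png

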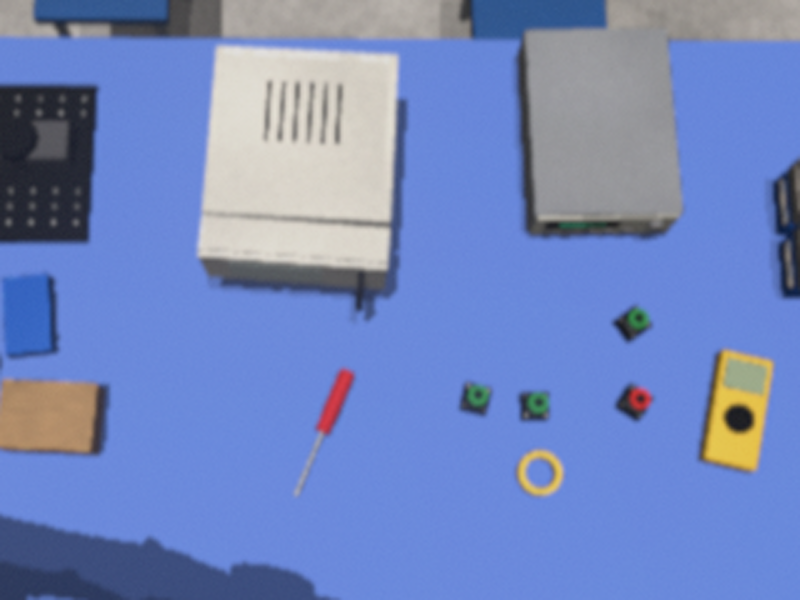

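The scene view shows three green modules, at (246,204), (270,206) and (193,228). The red one is at (204,210), next to the multimeter. The top crop shows the cabinet with its door towards the robot, a seam near (203,215)-(390,222), and the black bar handle near (362,290). Next I measure the cabinet, seam and handle.

```bash
python3 - <<'E'
from h import *
im=snap("top");P=cloud(im)
m=(abs(P[...,2]-.2)<.012)&(P[...,0]>.4)&(P[...,0]<1.0)&(abs(P[...,1]-.1)<.25)
n,l,st,c=cv2.connectedComponentsWithStats(m.astype(np.uint8));i=1+np.argmax(st[1:,4]);m=l==i
xy=P[m][:,:2].astype(np.float32);r=cv2.minAreaRect(xy);print("rect",r,cv2.boxPoints(r).round(3).tolist(),np.median(P[m][:,2]))
g=cv2.cvtColor(im["pixels"],cv2.COLOR_RGB2GRAY)
# seam: dark row within roof per column
for u in range(264,336,8):
    vs=np.where(m[:,u])[0]; vs=vs[(vs>155)]; v=vs[np.argmin(g[vs[2]:vs[-1]-1,u])]+2 if len(vs)>4 else 0
    print(u,v,g[v,u],ray(im,u,v,.2)[:2].round(3),"front",vs[-1],ray(im,u,vs[-1]+.5,.199)[:2].round(3))
# handle
sub=(g<70);sub[:180]=0;sub[212:]=0;sub[:,:305]=0;sub[:,350:]=0
for v,u in np.argwhere(sub)[::3]: print((u,v),g[v,u],P[v,u].round(3),end=" ")
E
```

```text
rect ((0.7513750195503235, 0.08443756401538849), (0.2609732449054718, 0.36034101247787476), 87.14469146728516) [[0.5649999976158142, -0.03700000047683716], [0.925000011920929, -0.054999999701976776], [0.9380000233650208, 0.20600000023841858], [0.578000009059906, 0.2240000069141388]] 0.19800819276645742
264 165 180 [0.684 0.204] front 183 [0.619 0.202]
272 166 176 [0.681 0.177] front 183 [0.619 0.175]
280 166 164 [0.681 0.149] front 184 [0.615 0.148]
288 166 167 [0.681 0.122] front 185 [0.612 0.12 ]
296 167 156 [0.678 0.094] front 185 [0.612 0.093]
304 168 154 [0.674 0.067] front 186 [0.609 0.066]
312 168 141 [0.674 0.039] front 187 [0.605 0.039]
320 169 144 [0.671 0.012] front 187 [0.605 0.011]
328 169 129 [ 0.671 -0.016] front 188 [ 0.602 -0.016]
(np.int64(323), np.int64(189)) 67 [0.604 0.001 0.184] (np.int64(323), np.int64(190)) 63 [0.6   0.001 0.186] (np.int64(323), np.int64(191)) 64 [0.596 0.001 0.187] (np.int64(323), np.int64(192)) 63 [0.592 0.001 0.188] (np.int64(323), np.int64(193)) 59 [0.589 0.001 0.188] (np.int64(323), np.int64(194)) 57 [0.586 0.001 0.187] (np.int64(309), np.int64(195)) 68 [ 0.629  0.054 -0.001] (np.int64(312), np.int64(195)) 69 [0.627 0.042 0.007] (np.int64(324), np.int64(195)) 50 [ 0.58  -0.002  0.195] (np.int64(320), np.int64(196)) 69 [ 0.626  0.011 -0.002] (np.int64(323), np.int64(196)) 48 [0.577 0.001 0.193] (np.int64(326), np.int64(196)) 64 [ 0.625 -0.012  0.001] (np.int64(329), np.int64(196)) 67 [ 0.626 -0.023 -0.001] (np.int64(324), np.int64(197)) 50 [ 0.572 -0.002  0.201] (np.int64(327), np.int64(197)) 66 [ 0.622 -0.016 -0.004] (np.int64(323), np.int64(198)) 48 [0.57  0.001 0.193] (np.int64(326), np.int64(198)) 64 [ 0.616 -0.012  0.005] (np.int64(323), np.int64(199)) 47 [0.567 0.001 0.192] (np.int64(327), np.int64(199)) 68 [ 0.614 -0.016 -0.003] (np.int64(323), np.int64(201)) 50 [0.566 0.001 0.166] (np.int64(324), np.int64(202)) 67 [ 0.568 -0.003  0.142]
```

Call:
{"fn": "carry_out", "kwargs": {"commands": [[1,-0.5,-0.5,-1,0,0,0],[1,-0.9,-0.8,-1,0,0,0],[1,-1,-0.9,-0.8,0,0,0],[1,-1,-0.9,0,0,0,0],[1,-1,-0.9,0,0,0,0],[1,-1,-0.9,0,0,0,0],[1,-1,-0.9,0,0,0,0],[1,-1,-0.9,0,0,0,0]], "squeeze": 30}}

```text
clock: 0.95
position: [0.3042, 0.3875, 0.2592]
ee_rot: [-0.437, -3.111, 0.0]
force: [0.1, -0.0, 0.0]
width: 1.0
gripper_force: 0.0
```

Call:
{"fn": "carry_out", "kwargs": {"commands": [[1,-1,-0.9,0,0,0,0],[1,-1,-0.9,0,0,0,0],[1,-1,-0.9,0,0,0,0],[1,-1,-0.9,0,0,0,0],[1,-1,-0.9,0,0,0,0],[1,-1,-0.9,0,0,0,0],[1,-1,-0.9,0,0,0,0],[1,-1,-0.9,0,0,0,0]]}}

```text
clock: 1.75
position: [0.4468, 0.1595, 0.2593]
ee_rot: [-0.436, -3.111, -0.0]
force: [-0.1, 0.5, 0.1]
width: 0.998
gripper_force: 0.0
```

Call:
{"fn": "carry_out", "kwargs": {"commands": [[1,-1,-0.9,0,0,0,0],[1,-1,-0.9,0,0,0,0],[1,-0.8,-0.7,0,0,0,-1],[1,0,0,0,0,0,-1],[1,0,0,0,0,0,0],[1,0,0,0,0,0,0]]}}

```text
clock: 2.35
position: [0.4962, 0.0819, 0.2591]
ee_rot: [-0.128, -3.138, -0.0]
force: [-0.2, -0.2, -1.1]
width: 0.999
gripper_force: 0.0
```

```bash
python3 - <<'E'
from h import *
s=arm.observe();print(s["clock"],s["position"].round(4) if hasattr(s["position"],"round") else s["position"],s["joints"],Rot.from_rotvec(s["ee_rot"]).as_matrix().round(3))
im=snap("wrist","w0.png");print(im["C"],im["Rw"].round(2))
go([.571,0,.26])
E
```

```text
2.35 [0.4962 0.0819 0.2591] [-0.59354581  0.17602358  0.38667943  1.77984079 -0.07127108  1.1998776
  1.30315831] [[-0.997  0.081 -0.001]
 [ 0.081  0.997  0.   ]
 [ 0.001  0.    -1.   ]]
[0.41497504 0.08724595 0.45393984] [[ 0.08  0.95  0.3 ]
 [ 1.   -0.08 -0.02]
 [-0.    0.3  -0.96]]
shift/0.025 [-3.25 -3.03 -0.03]
```

View pics/w0.png

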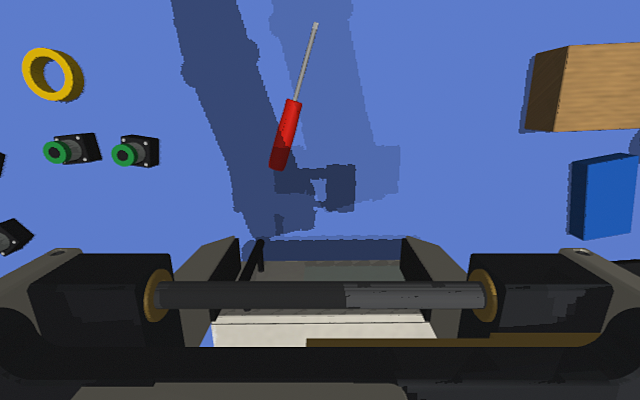

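The wrist view looks down with the cabinet at the bottom of the frame. The handle bar shows at about (260,240)-(255,280), left of centre. I refine its position with the wrist depth.

```bash
python3 - <<'E'
from h import *
im=snap("wrist");P=cloud(im);g=cv2.cvtColor(im["pixels"],cv2.COLOR_RGB2GRAY)
s=P[232:285,235:280];m=(g[232:285,235:280]<60)&(s[...,2]>.08)&(s[...,2]<.21)
Q=s[m];print(len(Q))
for a in np.arange(.1,.2,.01):
    q=Q[(Q[:,2]>=a)&(Q[:,2]<a+.01)]
    if len(q):print(round(a,2),len(q),np.median(q,0).round(4),q.min(0).round(3),q.max(0).round(3))
E
```

```text
561
0.1 28 [0.5686 0.0006 0.107 ] [ 0.567 -0.03   0.101] [0.607 0.004 0.11 ]
0.11 141 [ 0.5925 -0.0012  0.1144] [ 0.567 -0.03   0.11 ] [0.608 0.004 0.12 ]
0.12 42 [5.683e-01 3.000e-04 1.251e-01] [ 0.567 -0.03   0.12 ] [0.607 0.004 0.13 ]
0.13 38 [0.5681 0.001  0.1353] [ 0.567 -0.03   0.13 ] [0.606 0.004 0.14 ]
0.14 46 [0.5682 0.0012 0.1453] [ 0.567 -0.005  0.14 ] [0.574 0.004 0.15 ]
0.15 48 [0.5681 0.0012 0.1558] [ 0.567 -0.005  0.151] [0.575 0.004 0.16 ]
0.16 53 [0.568 0.001 0.165] [ 0.567 -0.006  0.16 ] [0.574 0.004 0.17 ]
0.17 55 [0.5682 0.0013 0.1746] [ 0.567 -0.005  0.17 ] [0.574 0.004 0.18 ]
0.18 59 [0.568  0.0012 0.185 ] [ 0.566 -0.004  0.18 ] [0.574 0.004 0.19 ]
0.19 45 [5.681e-01 2.000e-04 1.935e-01] [ 0.567 -0.004  0.19 ] [0.572 0.004 0.197]
```

Call:
{"fn": "carry_out", "kwargs": {"commands": [[1,-0.82,-0.76,0,0,0,0],[1,-0.82,-0.76,0,0,0,0],[1,-0.82,-0.76,0,0,0,0],[1,-0.82,-0.74,0,0,0,0],[1,0,0,1,0,0,0],[1,0,0,1,0,0,0],[1,0,0,1,0,0,0],[1,0,0,1,0,0,0]]}}

```text
clock: 3.25
position: [0.5722, 0.0006, 0.1584]
ee_rot: [0.125, 3.139, 0.0]
force: [-0.0, 0.6, -1.4]
width: 1.001
gripper_force: 0.0
```

Call:
{"fn": "carry_out", "kwargs": {"commands": [[1,0,0,0,0,0,0],[0.3,0,0,0,0,0,0],[0,0,0,0,0,0,0],[0,0,0,0,0,0,0],[0,0,0,0,0,0,0],[0,0,0,0,0,0,0],[0,0,0,0,0,0,0]]}}

```text
clock: 3.95
position: [0.5725, -0.0003, 0.1596]
ee_rot: [0.124, 3.139, 0.0]
force: [-0.3, 0.6, 0.7]
width: 0.528
gripper_force: 0.0
```

```bash
python3 - <<'E'
from h import *
s=arm.observe();R=Rot.from_rotvec(s["ee_rot"]);p=np.array(s["position"]);print(p,s["width"],s["gripper_force"],s["joints"])
H=np.array([.684,.219,p[2]])
W=Rot.from_euler('z',-.1)
q=H+W.apply(p-H);print(R.inv().apply(q-p)/.025,(R.inv()*W*R).as_rotvec()/.1, R.inv().apply(H-p))
E
```

```text
[ 5.72499538e-01 -2.90101643e-04  1.59594486e-01] 0.5282342431518017 0.0 [-0.40023214  0.38890965  0.42128454  1.76959113 -0.18296929  1.02126393
  1.58093679]
[ 8.89344579e-01  4.20223140e-01 -2.94895468e-04] [ 3.96883771e-04 -1.38190837e-04  9.99999912e-01] [-9.38513972e-02  2.27403633e-01  6.86732009e-05]
```

Call:
{"fn": "carry_out", "kwargs": {"commands": [[0,0,0,0,0,0,0],[0,0,0,0,0,0,0],[0,0,0,0,0,0,0],[0,0,0,0,0,0,0],[0,0,0,0,0,0,0],[0,0,0,0,0,0,0],[0,0,0,0,0,0,0],[0,0,0,0,0,0,0]]}}

```text
clock: 4.75
position: [0.5724, 0.0001, 0.1591]
ee_rot: [-0.123, -3.139, -0.001]
force: [1.5, 2.3, -3.8]
width: 0.065
gripper_force: 27.5
```

Call:
{"fn": "carry_out", "kwargs": {"commands": [[0,0.4,0.2,0,0,0,0.5],[0,0.45,0.21,0,0,0,0.5],[0,0.45,0.21,0,0,0,0.5]]}}

```text
clock: 5.05
position: [0.5417, 0.019, 0.1591]
ee_rot: [-0.363, -3.12, 0.001]
force: [0.8, 0.0, -4.3]
width: 0.063
gripper_force: 27.5
```

Call:
{"fn": "carry_out", "kwargs": {"commands": [[0,0.6,0.28,0,0,0,0.67],[0,0.6,0.28,0,0,0,0.67],[0,0.6,0.28,0,0,0,0.67],[0,0.6,0.28,0,0,0,0.67],[0,0,0,0,0,0,0]]}}

```text
clock: 5.55
position: [0.4924, 0.0661, 0.159]
ee_rot: [-0.772, -3.043, 0.001]
force: [-2.8, -1.2, -3.4]
width: 0.06
gripper_force: 27.9
```

```bash
python3 - <<'E'
from h import *
im=snap("top");a=im["pixels"][80:280,190:390,::-1];cv2.imwrite("pics/t1.png",cv2.resize(a,(600,600),interpolation=cv2.INTER_CUBIC))
E
```

```text
(no output)
```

View pics/t1.png

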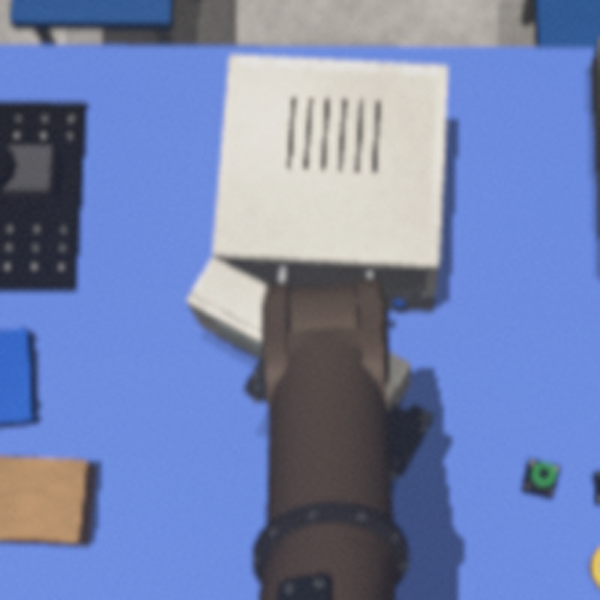

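The door follows the gripper and is about 0.45 rad open; I continue the arc.

Call:
{"fn": "carry_out", "kwargs": {"commands": [[0,0.71,0.336,0,0,0,0.8],[0,0.71,0.336,0,0,0,0.8],[0,0.71,0.336,0,0,0,0.8],[0,0.71,0.336,0,0,0,0.8],[0,0.71,0.336,0,0,0,0.8],[0,0.71,0.336,0,0,0,0.8],[0,0.71,0.336,0,0,0,0.8],[0,0,0,0,0,0,0]]}}

```text
clock: 6.4
position: [0.4411, 0.1929, 0.1596]
ee_rot: [-1.581, -2.712, 0.001]
force: [-9.5, -0.7, 11.4]
width: 0.045
gripper_force: 27.4
```

Call:
{"fn": "carry_out", "kwargs": {"commands": [[0,0.71,0.336,0,0,0,0.8],[0,0.71,0.336,0,0,0,0.8],[0,0.71,0.336,0,0,0,0.8],[0,0.71,0.336,0,0,0,0.8],[0,0.71,0.336,0,0,0,0.8],[0,0.71,0.336,0,0,0,0.8],[0,0.71,0.336,0,0,0,0.8],[0,0,0,0,0,0,0]]}}

```text
clock: 7.2
position: [0.4667, 0.329, 0.1608]
ee_rot: [-2.269, -2.17, -0.007]
force: [-8.1, 3.6, 27.6]
width: 0.016
gripper_force: 23.1
```

```bash
python3 - <<'E'
from h import *
s=arm.observe();print(s["position"],s["joints"],s["force"],s["width"],Rot.from_rotvec(s["ee_rot"]).as_matrix().round(3))
E
```

```text
[0.46668092 0.32897057 0.16083992] [-1.15555486  0.4093667   0.62408887  1.78629306 -0.27759582  1.03016254
 -0.47141286] [-8.11637441  3.62508751 27.57519501] 0.016340327908947745 [[ 0.044  0.999  0.002]
 [ 0.999 -0.044  0.004]
 [ 0.004  0.002 -1.   ]]
```

The opening has shrunk, so the grip is slipping off the bar. I release, lift and check.

Call:
{"fn": "carry_out", "kwargs": {"commands": [[0.5,0,0,0,0,0,0],[0.5,0,0,0,0,0,0],[0.5,0,0,0,0,0,0],[0.5,0,0,0,0,0,0],[0.5,0,0,-0.5,0,0,0],[0.5,0,0,-1,0,0,0],[0.5,0,0,-1,0,0,0],[0.5,0,0,-1,0,0,0]]}}

```text
clock: 8.0
position: [0.4656, 0.3239, 0.2485]
ee_rot: [2.272, 2.169, -0.0]
force: [0.2, 0.1, 0.4]
width: 0.495
gripper_force: 0.0
```

```bash
python3 - <<'E'
from h import *
im=snap("top");a=im["pixels"][80:280,190:390,::-1];cv2.imwrite("pics/t2.png",cv2.resize(a,(600,600),interpolation=cv2.INTER_CUBIC))
P=cloud(im);m=(abs(P[...,2]-.197)<.01)&(P[...,0]>.35)&(P[...,0]<.665)&(abs(P[...,1]-.2)<.2)
print(cv2.minAreaRect(P[m][:,:2].astype(np.float32)),m.sum())
E
```

```text
((0.5454279184341431, 0.27007126808166504), (0.09353964030742645, 0.24211359024047852), 87.36199951171875) 1268
```

View pics/t2.png

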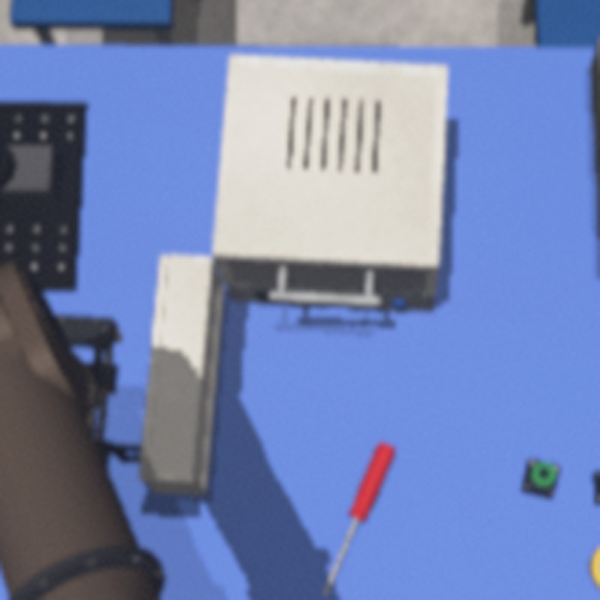

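The door stands about 1.5 rad open with the tray still home. The tray handle bar shows in the crop at (268,297)-(380,303). Next I measure that bar.

```bash
python3 - <<'E'
from h import *
im=snap("top");P=cloud(im)
for u in range(276,322,5):
    col=P[170:186,u];hs=[(v+170,col[v].round(3).tolist()) for v in range(16) if .155<col[v,2]<.18]
    print(u,hs)
print(arm.observe()["joints"])
m=(abs(P[...,2]-.197)<.01)&(P[...,0]>.66)&(P[...,0]<1.0)&(P[...,1]<.225)&(P[...,1]>-.1)
r=cv2.minAreaRect(P[m][:,:2].astype(np.float32));print(r,cv2.boxPoints(r))
E
```

```text
276 []
281 [(177, [0.65, 0.147, 0.172]), (178, [0.647, 0.148, 0.168]), (179, [0.644, 0.148, 0.166]), (180, [0.642, 0.148, 0.162])]
286 [(170, [0.681, 0.132, 0.155]), (178, [0.647, 0.13, 0.17]), (179, [0.642, 0.129, 0.176]), (180, [0.64, 0.13, 0.169])]
291 [(178, [0.648, 0.113, 0.166]), (179, [0.643, 0.112, 0.172]), (180, [0.639, 0.112, 0.174])]
296 [(170, [0.68, 0.096, 0.158]), (178, [0.649, 0.096, 0.165]), (179, [0.642, 0.095, 0.174]), (180, [0.64, 0.095, 0.168])]
301 [(170, [0.678, 0.078, 0.166]), (178, [0.647, 0.078, 0.17]), (179, [0.643, 0.078, 0.172]), (180, [0.64, 0.078, 0.169]), (181, [0.636, 0.078, 0.17])]
306 [(170, [0.679, 0.061, 0.162]), (171, [0.677, 0.061, 0.156]), (179, [0.643, 0.06, 0.171]), (180, [0.64, 0.06, 0.172]), (181, [0.638, 0.06, 0.164])]
311 [(170, [0.674, 0.043, 0.178]), (179, [0.645, 0.043, 0.166]), (180, [0.641, 0.043, 0.166]), (181, [0.637, 0.043, 0.167])]
316 [(170, [0.676, 0.026, 0.173]), (171, [0.677, 0.026, 0.158]), (180, [0.642, 0.026, 0.162]), (181, [0.637, 0.025, 0.168])]
321 [(170, [0.675, 0.008, 0.174]), (171, [0.674, 0.008, 0.166])]
[-1.18935461  0.3252336   0.66286514  1.66431602 -0.21201139  1.21904898
 -0.52575394]
((0.7935898303985596, 0.08572757244110107), (0.268456369638443, 0.27784615755081177), 87.67745971679688) [[ 0.6493413  -0.04276051]
 [ 0.9269592  -0.05402018]
 [ 0.9378384   0.21421565]
 [ 0.66022044  0.22547533]]
```

Call:
{"fn": "carry_out", "kwargs": {"commands": [[0.22,-0.92,0.745,0,0,0,0],[0.22,-0.92,0.745,0,0,0,0],[0.22,-0.92,0.745,0,0,0,0],[0.22,-0.92,0.745,0,0,0,0],[0.22,-0.92,0.745,0,0,0,0],[0.22,-0.92,0.745,0,0,0,0],[0.22,-0.92,0.745,0,0,0,0],[0.22,-0.92,0.745,0,0,0,0]]}}

```text
clock: 8.9
position: [0.6062, 0.1325, 0.2467]
ee_rot: [-2.271, -2.17, 0.001]
force: [0.5, -0.3, -0.2]
width: 0.218
gripper_force: 0.0
```

Call:
{"fn": "carry_out", "kwargs": {"commands": [[0.22,-0.92,0.745,0,0,0,0],[0.22,-0.92,0.745,0,0,0,0],[0.22,0,0,1,0,0,0],[0.22,0,0,1,0,0,0],[0.22,0,0,0,0,0,0],[0.22,0,0,0,0,0,0]]}}

```text
clock: 9.5
position: [0.6407, 0.0861, 0.1971]
ee_rot: [-2.271, -2.17, 0.001]
force: [0.1, -0.3, -0.2]
width: 0.221
gripper_force: 0.0
```

```bash
python3 - <<'E'
from h import *
s=arm.observe();print(s["position"],s["width"],s["force"],s["joints"]);go([.6415,.086,.147])
E
```

```text
[0.6406961  0.08605887 0.19706948] 0.22086357237948603 [ 0.100664   -0.29706607 -0.15407007] [-0.64720131  0.52223697  0.67809338  1.54278293 -0.34219468  1.19906222
  0.04545262]
shift/0.025 [-0.    0.03  2.  ]
```

Call:
{"fn": "carry_out", "kwargs": {"commands": [[0.22,0,0,1,0,0,0],[0.22,0,0,1,0,0,0],[0.22,0,0,0,0,0,0],[0,0,0,0,0,0,0],[0,0,0,0,0,0,0],[0,0,0,0,0,0,0],[0,0,0,0,0,0,0]]}}

```text
clock: 10.2
position: [0.6415, 0.086, 0.1479]
ee_rot: [2.271, 2.169, 0.002]
force: [0.9, -0.6, 0.0]
width: 0.005
gripper_force: 0.0
```

Call:
{"fn": "carry_out", "kwargs": {"commands": [[0,0,-0.4,0,0,0,0],[0,0,-0.7,0,0,0,0],[0,0,-0.9,0,0,0,0],[0,0,-0.9,0,0,0,0],[0,0,-0.9,0,0,0,0],[0,0,-0.9,0,0,0,0],[0,0,-0.9,0,0,0,0],[0,0,-0.7,0,0,0,0]]}}

```text
clock: 11.0
position: [0.4815, 0.0932, 0.1468]
ee_rot: [-2.271, -2.169, 0.0]
force: [0.8, -0.4, -0.1]
width: 0.004
gripper_force: 0.0
```

Call:
{"fn": "carry_out", "kwargs": {"commands": [[0,0,-0.2,0,0,0,0],[0,0,0,0,0,0,0]]}}

```text
clock: 11.2
position: [0.4781, 0.0938, 0.1471]
ee_rot: [-2.271, -2.17, -0.001]
force: [0.5, 0.7, -0.0]
width: -0.0
gripper_force: 0.0
```

```bash
python3 - <<'E'
from h import *
im=snap("top");a=im["pixels"][80:280,190:390,::-1];cv2.imwrite("pics/t3.png",cv2.resize(a,(600,600),interpolation=cv2.INTER_CUBIC))
E
```

```text
(no output)
```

View pics/t3.png

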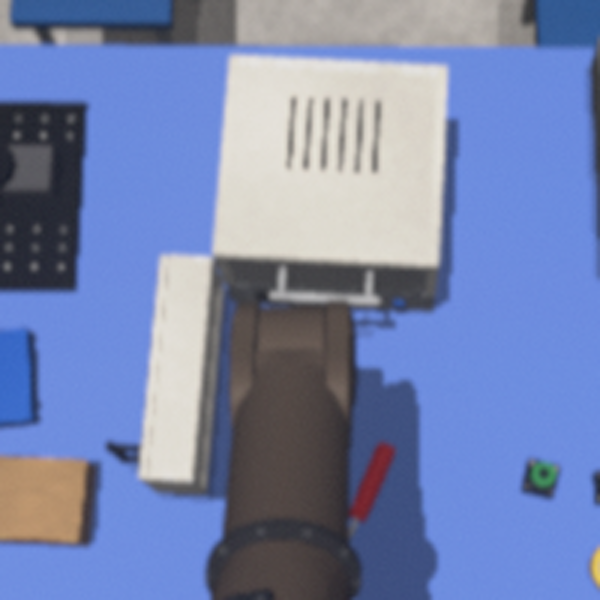

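The fingers closed on nothing, and the tray bar is still home at crop (268,297)-(380,303). I re-measure the bar with the wrist camera.

```bash
python3 - <<'E'
from h import *
im=snap("wrist","w1.png");print(im["C"],im["Rw"].round(2))
P=cloud(im)
m=(P[...,2]>.15)&(P[...,2]<.18)&(P[...,0]>.55)&(P[...,0]<.67)&(P[...,1]>0)&(P[...,1]<.17)
q=P[m];print(len(q));
for y in np.arange(.01,.16,.02):
    r=q[abs(q[:,1]-y)<.01]
    if len(r):print(round(y,2),len(r),r.min(0).round(3),np.median(r,0).round(3),r.max(0).round(3))
E
```

```text
[0.4817274  0.17321927 0.342008  ] [[ 1.   -0.04 -0.01]
 [-0.05 -0.95 -0.3 ]
 [-0.    0.3  -0.95]]
3245
0.07 9 [0.637 0.078 0.161] [0.639 0.079 0.165] [0.648 0.08  0.17 ]
0.09 690 [0.637 0.08  0.161] [0.64  0.091 0.169] [0.648 0.1   0.172]
0.11 793 [0.638 0.1   0.161] [0.641 0.11  0.169] [0.65  0.12  0.173]
0.13 1042 [0.639 0.12  0.16 ] [0.643 0.132 0.169] [0.664 0.14  0.172]
0.15 711 [0.64 0.14 0.16] [0.644 0.145 0.169] [0.663 0.154 0.172]
```

View pics/w1.png

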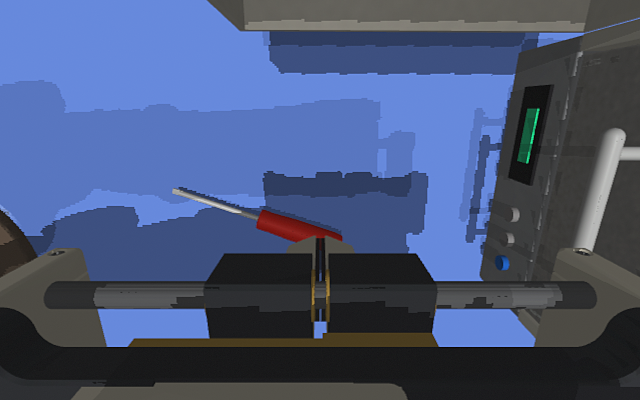

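```bash
python3 - <<'E'
from h import *
s=arm.observe();print(s["position"])
im=snap("wrist");P=cloud(im);R=Rot.from_rotvec(s["ee_rot"]);T=R.inv().apply((P-s["position"]).reshape(-1,3)).reshape(P.shape)
for v in range(228,345,6):
    print(v,[T[v,u].round(3).tolist() for u in (300,313,320,327)])
t=snap("top");print()
E
```

```text
[0.47942596 0.09357879 0.14713677]
228 [[-0.052, -0.024, 0.124], [-0.055, -0.009, 0.131], [-0.057, -0.001, 0.135], [-0.062, 0.007, 0.147]]
234 [[-0.059, -0.024, 0.122], [-0.06, -0.009, 0.124], [-0.061, -0.001, 0.127], [-0.061, 0.007, 0.128]]
240 [[-0.067, -0.024, 0.123], [0.009, -0.005, -0.042], [0.008, -0.001, -0.039], [0.01, 0.003, -0.043]]
246 [[0.009, -0.011, -0.05], [0.009, -0.004, -0.05], [0.008, -0.001, -0.047], [0.01, 0.003, -0.05]]
252 [[0.01, -0.011, -0.057], [0.01, -0.004, -0.057], [0.008, -0.001, -0.054], [0.01, 0.003, -0.057]]
258 [[0.035, -0.007, -0.111], [0.009, -0.004, -0.063], [0.008, -0.001, -0.061], [0.01, 0.003, -0.064]]
264 [[0.035, -0.007, -0.115], [0.01, -0.004, -0.07], [0.008, -0.001, -0.067], [0.01, 0.002, -0.069]]
270 [[0.035, -0.006, -0.119], [0.032, -0.003, -0.113], [0.008, -0.001, -0.072], [0.033, 0.001, -0.115]]
276 [[0.034, -0.006, -0.12], [0.033, -0.003, -0.117], [0.008, -0.001, -0.077], [0.033, 0.001, -0.118]]
282 [[0.035, -0.006, -0.124], [0.032, -0.003, -0.12], [0.03, -0.001, -0.116], [0.032, 0.001, -0.12]]
288 [[0.034, -0.006, -0.125], [0.031, -0.0
[... 290 characters left out ...]
.126], [0.026, -0.003, -0.122], [0.024, -0.001, -0.119], [0.027, 0.001, -0.124]]
312 [[0.027, -0.006, -0.126], [0.025, -0.003, -0.124], [-0.006, -0.001, -0.083], [0.026, 0.001, -0.124]]
318 [[0.025, -0.006, -0.125], [0.023, -0.003, -0.123], [-0.009, -0.001, -0.083], [0.023, 0.001, -0.123]]
324 [[0.023, -0.006, -0.126], [-0.002, -0.004, -0.095], [-0.202, -0.001, 0.148], [0.01, 0.002, -0.109]]
330 [[0.021, -0.006, -0.126], [-0.004, -0.004, -0.096], [-0.21, -0.001, 0.146], [0.007, 0.002, -0.11]]
336 [[0.02, -0.006, -0.127], [-0.006, -0.004, -0.097], [-0.221, -0.001, 0.147], [0.02, 0.001, -0.127]]
342 [[0.021, -0.006, -0.13], [0.021, -0.003, -0.13], [0.021, -0.001, -0.13], [0.021, 0.001, -0.13]]
```

The wrist depth shows the fingertips end at tool z of about -0.04, and the gripper body at about -0.11. The real fingertips are therefore about 40 mm short of the reported TCP. That explains both the door bar pinched only at its tip and the missed tray bar. I pin the offset down more precisely.

```bash
python3 - <<'E'
from h import *
s=arm.observe();im=snap("wrist");P=cloud(im);R=Rot.from_rotvec(s["ee_rot"]);T=R.inv().apply((P-s["position"]).reshape(-1,3)).reshape(P.shape)
for u in (298,306,313,327,334,342): 
    v=min(v for v in range(225,260) if T[v,u,2]<-.02);print(u,v,T[v,u].round(4))
go([.6425,.086,.165])
E
```

```text
298 242 [ 0.0095 -0.0127 -0.0449]
306 239 [ 0.0095 -0.0085 -0.0413]
313 236 [ 0.0101 -0.0048 -0.0384]
327 236 [ 0.0098  0.0031 -0.0379]
334 239 [ 0.0102  0.0068 -0.0426]
342 242 [ 0.0099  0.0109 -0.0459]
shift/0.025 [ 0.01  6.53 -0.72]
```

Call:
{"fn": "carry_out", "kwargs": {"commands": [[0.22,0,0,-0.72,0,0,0],[0.22,0,0.93,0,0,0,0],[0.22,0,0.93,0,0,0,0],[0.22,0,0.93,0,0,0,0],[0.22,0,0.93,0,0,0,0],[0.22,0,0.93,0,0,0,0],[0.22,0,0.93,0,0,0,0],[0.22,0,0.95,0,0,0,0]]}}

```text
clock: 12.25
position: [0.643, 0.0857, 0.1643]
ee_rot: [2.272, 2.17, -0.001]
force: [0.6, 0.0, 0.4]
width: 0.218
gripper_force: 0.0
```

Call:
{"fn": "carry_out", "kwargs": {"commands": [[0.22,0,0,0,0,0,0],[0.22,0,0,0.7,0,0,0],[0.22,0,0,0.7,0,0,0],[0.22,0,0,0.7,0,0,0],[0.22,0,0,0.1,0,0,0],[0.22,0,0,0,0,0,0]]}}

```text
clock: 12.85
position: [0.6412, 0.0858, 0.1095]
ee_rot: [-2.272, -2.169, 0.002]
force: [0.1, 0.3, 0.2]
width: 0.221
gripper_force: 0.0
```

Call:
{"fn": "carry_out", "kwargs": {"commands": [[0,0,0,0,0,0,0],[0,0,0,0,0,0,0],[0,0,0,0,0,0,0],[0,0,0,0,0,0,0]]}}

```text
clock: 13.25
position: [0.6426, 0.0858, 0.1108]
ee_rot: [2.271, 2.169, 0.002]
force: [0.9, 0.2, 3.1]
width: 0.111
gripper_force: 30.0
```

The bar is gripped now, at 10 mm opening and 30 N. I pull.

Call:
{"fn": "carry_out", "kwargs": {"commands": [[0,0,-0.4,0,0,0,0],[0,0,-0.7,0,0,0,0],[0,0,-0.9,0,0,0,0],[0,0,-0.9,0,0,0,0],[0,0,-0.9,0,0,0,0],[0,0,-0.9,0,0,0,0],[0,0,-0.9,0,0,0,0],[0,0,-0.7,0,0,0,0]]}}

```text
clock: 14.05
position: [0.4848, 0.0935, 0.1107]
ee_rot: [2.271, 2.169, 0.005]
force: [60.0, -2.6, -22.7]
width: 0.118
gripper_force: 30.7
```

Call:
{"fn": "carry_out", "kwargs": {"commands": [[0,0,-0.15,0,0,0,0],[0,0,0,0,0,0,0],[0,0,0,0,0,0,0]]}}

```text
clock: 14.35
position: [0.4856, 0.0933, 0.1111]
ee_rot: [2.267, 2.164, 0.012]
force: [18.3, -0.8, -9.1]
width: 0.106
gripper_force: 30.0
```

Call:
{"fn": "carry_out", "kwargs": {"commands": [[0.22,0,0,0,0,0,0],[0.22,0,0,0,0,0,0],[0.22,0,0,0,0,0,0],[0.22,0,0,-1,0,0,0],[0.22,0,0,-1,0,0,0],[0.22,0,0,-1,0,0,0],[0.22,0,0,-1,0,0,0]]}}

```text
clock: 15.05
position: [0.479, 0.0932, 0.2102]
ee_rot: [-2.271, -2.169, 0.003]
force: [0.7, 0.1, 0.1]
width: 0.22
gripper_force: 0.0
```

Call:
{"fn": "carry_out", "kwargs": {"commands": [[0.9,-1,0,-1,0,0,0],[0.9,-1,0,0,0,0,0],[0.9,-1,0,0,0,0,0],[0.9,-1,0,0,0,0,0],[0.9,-1,0,0,0,0,0],[0.9,-1,0,0,0,0,0],[0.9,-1,0,0,0,0,0],[0.9,-1,0,0,0,0,0]]}}

```text
clock: 15.85
position: [0.4699, -0.1068, 0.2343]
ee_rot: [-2.27, -2.169, 0.001]
force: [0.2, 0.6, 0.5]
width: 0.864
gripper_force: 0.0
```

```bash
python3 - <<'E'
from h import *
s=arm.observe();print(s["position"],s["joints"])
im=snap("top");a=im["pixels"][80:280,190:450,::-1];cv2.imwrite("pics/t4.png",cv2.resize(a,(780,600),interpolation=cv2.INTER_CUBIC));P=cloud(im)
m=(P[...,2]>.158)&(P[...,2]<.178)&(P[...,0]>.45)&(P[...,0]<.5)&(P[...,1]>0)&(P[...,1]<.18)
print(cv2.minAreaRect(P[m][:,:2].astype(np.float32)))
m=(abs(P[...,2]-.094)<.008)&(P[...,0]>.52)&(P[...,0]<.68)&(P[...,1]>-.04)&(P[...,1]<.22)
print(cv2.minAreaRect(P[m][:,:2].astype(np.float32)),cv2.boxPoints(cv2.minAreaRect(P[m][:,:2].astype(np.float32))))
for c,st,k in blobs(im,(45,80,50),(85,255,255)): print("g",c.round(1),ray(im,*c,.056).round(3))
for c,st,k in blobs(im,(0,120,60),(6,255,255)): print("r",c.round(1),ray(im,*c,.056).round(3))
w=snap("wrist","w2.png")
for c,st,k in blobs(w,(45,80,50),(85,255,255)): print("wg",c.round(1),ray(w,*c,.056).round(3))
E
```

```text
[ 0.46988741 -0.1068091   0.23427051] [-0.62394842  0.19097179  0.88744995  1.8886572  -0.16345391  1.13902098
  0.27812269]
((0.4883577823638916, 0.09763798117637634), (0.12629126012325287, 0.022180970758199692), 89.6175308227539)
((0.600071907043457, 0.0897834450006485), (0.15936438739299774, 0.259759783744812), 0.37892869114875793) [[ 0.5195325   0.21913351]
 [ 0.5212504  -0.04062058]
 [ 0.6806113  -0.03956662]
 [ 0.6788934   0.22018747]]
g [411.7 169.5] [ 0.716 -0.334  0.056]
g [434.5 207.4] [ 0.57  -0.412  0.056]
g [394.4 241.2] [ 0.444 -0.259  0.056]
wg [313.1 218.7] [ 0.456 -0.173  0.056]
wg [308.4 273.8] [ 0.445 -0.254  0.056]
```

View pics/t4.png

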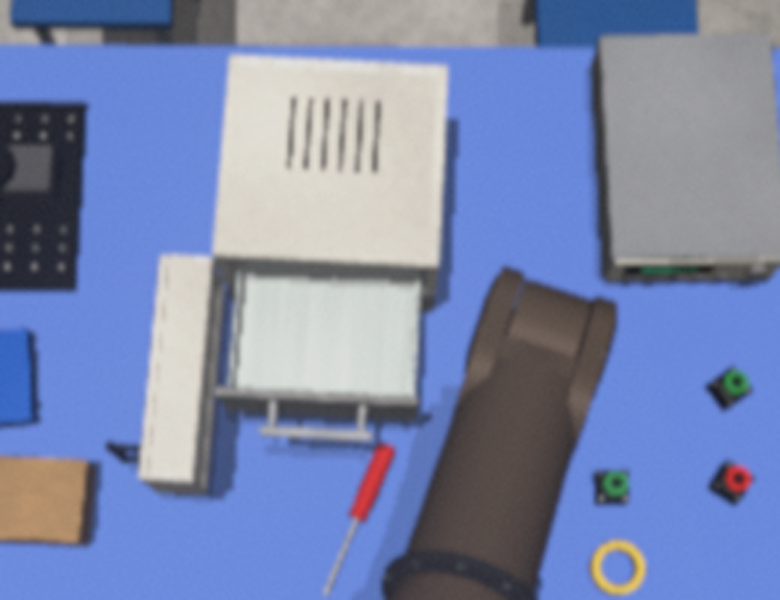

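View pics/w2.png

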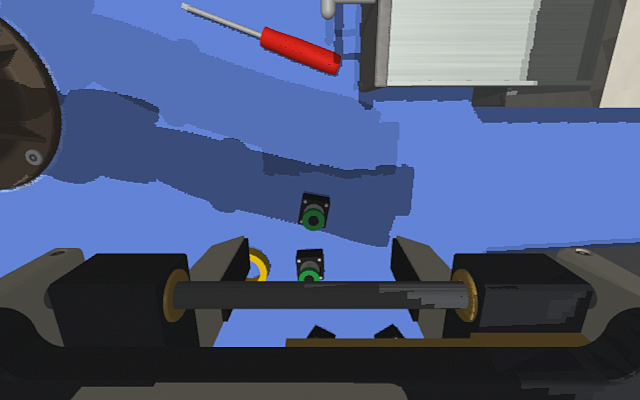

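The top crop shows the tray fully out, its bar near (315,435), and the door still wide. The wrist view shows two green modules at (313,218) and (308,274), at world (0.456,-0.173) and (0.445,-0.256). I turn the tool so the fingers close along world y, which keeps the gripper body clear of the roof, panel and door.

Call:
{"fn": "carry_out", "kwargs": {"commands": [[0.55,0,0,0,0,0,1],[0.55,0,0,0,0,0,1],[0.55,0,0,0,0,0,1],[0.55,0,0,0,0,0,1],[0.55,0,0,0,0,0,1],[0.55,0,0,0,0,0,1],[0.55,0,0,0,0,0,1],[0.55,0,0,0,0,0,1]]}}

```text
clock: 16.75
position: [0.4704, -0.1052, 0.2342]
ee_rot: [-2.938, -1.108, 0.002]
force: [0.4, 0.1, 0.2]
width: 0.549
gripper_force: 0.0
```

Call:
{"fn": "carry_out", "kwargs": {"commands": [[0.55,0,0,0,0,0,1],[0.55,0,0,0,0,0,1],[0.55,0,0,0,0,0,1],[0.55,0,0,0,0,0,1],[0.55,0,0,0,0,0,1],[0.55,0,0,0,0,0,1],[0.55,0,0,0,0,0,1],[0.55,0,0,0,0,0,0.26]]}}

```text
clock: 17.55
position: [0.4706, -0.1052, 0.2342]
ee_rot: [-3.141, 0.005, 0.003]
force: [1.0, 0.4, -0.3]
width: 0.551
gripper_force: 0.0
```

```bash
cat >> h.py <<'E'
def greens():
    s=arm.observe();print(s["clock"],np.round(s["position"],4),np.round(s["joints"],2),np.round(s["force"],1),round(s["width"],3))
    for n in ("top","wrist"):
        w=snap(n)
        for c,st,k in blobs(w,(45,80,50),(85,255,255)):
            q=ray(w,*c,.056)
            if .3<q[0]<.7 and q[1]<-.08: print(n,c.round(),st[4],q.round(3))
            else:
                q=ray(w,*c,.15)
                if .5<q[0]<.68 and q[1]>-.04: print(n,"tray",q.round(3))
E
python3 - <<'E'
from h import *
greens();go([.455,-.173,.05],Rot.from_matrix(np.diag([1.,-1,-1])).as_rotvec())
E
```

```text
17.55 [ 0.4706 -0.1052  0.2342] [-0.86  0.29  1.24  1.9  -0.3   1.17 -1.08] [ 1.   0.4 -0.3] 0.551
top [435. 207.] 54 [ 0.57  -0.412  0.056]
top [394. 241.] 60 [ 0.444 -0.26   0.056]
wrist [586.  85.] 556 [ 0.571 -0.411  0.056]
wrist [374. 182.] 343 [ 0.457 -0.174  0.056]
wrist [442. 191.] 365 [ 0.446 -0.261  0.056]
shift/0.025 [-0.63  2.7   7.38]
turn/0.1 [-0.01  0.01  0.01]
```

Joint 3 is near its limit at 1.24 of 1.32 rad, so I take the opposite half-turn, which is the same grasp.

Call:
{"fn": "carry_out", "kwargs": {"commands": [[0.55,0,0,0,0,0,-1],[0.55,0,0,0,0,0,-1],[0.55,0,0,0,0,0,-1],[0.55,0,0,0,0,0,-1],[0.55,0,0,0,0,0,-1],[0.55,0,0,0,0,0,-1],[0.55,0,0,0,0,0,-1],[0.55,0,0,0,0,0,-1]]}}

```text
clock: 18.45
position: [0.4711, -0.1061, 0.2348]
ee_rot: [-2.889, -1.231, 0.0]
force: [1.1, -0.5, -0.5]
width: 0.549
gripper_force: 0.0
```

Call:
{"fn": "carry_out", "kwargs": {"commands": [[0.55,0,0,0,0,0,-1],[0.55,0,0,0,0,0,-1],[0.55,0,0,0,0,0,-1],[0.55,0,0,0,0,0,-1],[0.55,0,0,0,0,0,-1],[0.55,0,0,0,0,0,-1],[0.55,0,0,0,0,0,-1],[0.55,0,0,0,0,0,-1]]}}

```text
clock: 19.25
position: [0.4711, -0.1061, 0.2348]
ee_rot: [-2.182, -2.259, -0.0]
force: [0.3, 0.9, -0.0]
width: 0.549
gripper_force: 0.0
```

Call:
{"fn": "carry_out", "kwargs": {"commands": [[0.55,0,0,0,0,0,-1],[0.55,0,0,0,0,0,-1],[0.55,0,0,0,0,0,-1],[0.55,0,0,0,0,0,-1],[0.55,0,0,0,0,0,-1],[0.55,0,0,0,0,0,-1],[0.55,0,0,0,0,0,-1],[0.55,0,0,0,0,0,-1]]}}

```text
clock: 20.05
position: [0.471, -0.1061, 0.2348]
ee_rot: [-1.13, -2.931, -0.0]
force: [0.4, -0.6, -1.1]
width: 0.549
gripper_force: 0.0
```

```bash
python3 - <<'E'
from h import *
print(np.round(arm.observe()["joints"],2));go([.456,-.173,.05],Rot.from_matrix(np.diag([-1.,1,-1])).as_rotvec())
E
```

```text
[-0.49  0.17  0.71  1.88 -0.12  1.13  1.1 ]
shift/0.025 [-1.35 -2.39  7.39]
turn/0.1 [ 0.   -0.   -7.36]
```

Call:
{"fn": "carry_out", "kwargs": {"commands": [[0.55,0,0,0,0,0,-1],[0.55,0,0,0,0,0,-1],[0.55,0,0,0,0,0,-1],[0.55,0,0,0,0,0,-1],[0.55,0,0,0,0,0,-1],[0.55,0,0,0,0,0,-1],[0.55,0,0,0,0,0,-1],[0.55,0,0,0,0,0,-0.36]]}}

```text
clock: 20.85
position: [0.471, -0.1062, 0.2348]
ee_rot: [-0.0, -3.141, -0.0]
force: [-0.2, 0.6, 0.4]
width: 0.55
gripper_force: 0.0
```

Call:
{"fn": "carry_out", "kwargs": {"commands": [[0.55,0.2,-0.9,0,0,0,0],[0.55,0.2,-0.9,0,0,0,0],[0.55,0.2,-0.88,0,0,0,0],[0.55,0,0,1,0,0,0],[0.55,0,0,1,0,0,0],[0.55,0,0,1,0,0,0],[0.55,0,0,1,0,0,0],[0.55,0,0,0,0,0,0]]}}

```text
clock: 21.65
position: [0.4536, -0.1722, 0.1324]
ee_rot: [-0.007, -3.136, -0.002]
force: [-0.5, -0.3, -0.6]
width: 0.553
gripper_force: 0.0
```

```bash
python3 - <<'E'
from h import *
greens();go([.456,-.173,-.007],Rot.from_matrix(np.diag([-1.,1,-1])).as_rotvec())
E
```

```text
21.65 [ 0.4536 -0.1722  0.1324] [-0.23  0.3   0.62  2.01 -0.22  0.9   2.06] [-0.5 -0.3 -0.6] 0.553
top [435. 207.] 52 [ 0.57  -0.412  0.056]
wrist [225. 186.] 675 [ 0.443 -0.261  0.056]
wrist [319. 196.] 624 [ 0.454 -0.175  0.056]
wrist [100. 311.] 34 [ 0.578 -0.406  0.056]
shift/0.025 [-0.02  0.01  5.69]
turn/0.1 [ 0.   -0.01 -0.06]
```

Call:
{"fn": "carry_out", "kwargs": {"commands": [[0.55,-0.05,-0.08,1,0,0,0],[0.55,0,0,1,0,0,0],[0.55,0,0,1,0,0,0],[0.55,0,0,1,0,0,0],[0.55,0,0,1,0,0,0],[0.55,0,0,0.5,0,0,0],[0.55,0,0,0,0,0,0],[0.55,0,0,0,0,0,0]]}}

```text
clock: 22.55
position: [0.4581, -0.1756, -0.0016]
ee_rot: [0.011, 3.14, -0.0]
force: [0.9, 0.6, -0.5]
width: 0.549
gripper_force: 0.0
```

Call:
{"fn": "carry_out", "kwargs": {"commands": [[0,0,0,0,0,0,0],[0,0,0,0,0,0,0],[0,0,0,0,0,0,0],[0,0,0,0,0,0,0],[0,0,0,0,0,0,0],[0,0,0,0,0,0,0]]}}

```text
clock: 23.15
position: [0.4576, -0.1751, -0.0023]
ee_rot: [0.01, 3.141, 0.0]
force: [-1.4, 1.9, 6.4]
width: 0.294
gripper_force: 30.0
```

Call:
{"fn": "carry_out", "kwargs": {"commands": [[0,0,0,-0.6,0,0,0],[0,0,0,-1,0,0,0],[0,0,0,-1,0,0,0],[0,0,0,-1,0,0,0],[0,0,0,-1,0,0,0],[0,0,0,-1,0,0,0],[0,0,0,-1,0,0,0],[0,0,0,-1,0,0,0]]}}

```text
clock: 23.95
position: [0.4565, -0.1753, 0.1881]
ee_rot: [-0.011, -3.141, -0.0]
force: [0.8, -0.6, -2.5]
width: 0.296
gripper_force: 30.0
```

Call:
{"fn": "carry_out", "kwargs": {"commands": [[0,0,0,-1,0,0,0],[0,-0.64,0.92,0,0,0,0],[0,-0.64,0.92,0,0,0,0],[0,-0.64,0.92,0,0,0,0],[0,-0.64,0.92,0,0,0,0],[0,-0.64,0.92,0,0,0,0],[0,-0.64,0.92,0,0,0,0],[0,-0.64,0.92,0,0,0,0]]}}

```text
clock: 24.75
position: [0.5703, -0.0142, 0.2119]
ee_rot: [-0.011, -3.141, 0.0]
force: [0.4, -0.3, -2.0]
width: 0.298
gripper_force: 30.0
```

Call:
{"fn": "carry_out", "kwargs": {"commands": [[0,-0.64,0.92,0,0,0,0],[0,-0.64,0.92,0,0,0,0],[0,-0.64,0.92,0,0,0,0],[0,0,0,0,0,0,0],[0,0,0,0,0,0,0]]}}

```text
clock: 25.25
position: [0.6183, 0.0539, 0.2115]
ee_rot: [-0.009, -3.14, 0.001]
force: [-0.9, -0.4, -1.5]
width: 0.294
gripper_force: 30.0
```

```bash
python3 - <<'E'
from h import *
greens();go([.617,.055,.092],Rot.from_matrix(np.diag([-1.,1,-1])).as_rotvec())
w=snap("wrist","w3.png")
E
```

```text
25.25 [0.6183 0.0539 0.2115] [-0.55  0.44  0.56  1.58 -0.25  1.19  1.62] [-0.9 -0.4 -1.5] 0.294
top [435. 207.] 53 [ 0.57  -0.412  0.056]
top [394. 241.] 61 [ 0.444 -0.259  0.056]
wrist [15. 15.] 592 [ 0.446 -0.256  0.056]
wrist tray [0.672 0.051 0.15 ]
shift/0.025 [0.04 0.11 4.8 ]
turn/0.1 [-0.01 -0.01 -0.08]
```

View pics/w3.png

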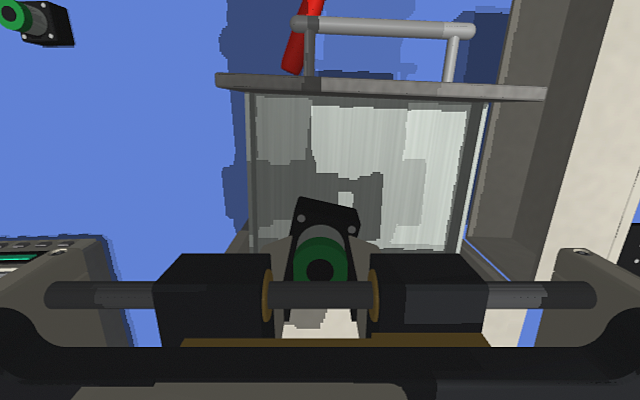

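The module hangs upright in the fingers at about (320,255) over the tray floor. I lower it.

Call:
{"fn": "carry_out", "kwargs": {"commands": [[0,0,0.05,1,0,0,0],[0,0,0,1,0,0,0],[0,0,0,1,0,0,0],[0,0,0,1,0,0,0],[0,0,0,0.3,0,0,0],[0,0,0,0.2,0,0,0],[0,0,0,0,0,0,0],[0,0,0,0,0,0,0]]}}

```text
clock: 26.2
position: [0.6195, 0.0547, 0.101]
ee_rot: [0.011, 3.14, 0.001]
force: [0.3, 0.7, -1.5]
width: 0.297
gripper_force: 30.0
```

Call:
{"fn": "carry_out", "kwargs": {"commands": [[0,0,0,0.2,0,0,0],[0,0,0,0.1,0,0,0],[0,0,0,0,0,0,0]]}}

```text
clock: 26.5
position: [0.6185, 0.0549, 0.0921]
ee_rot: [-0.011, -3.141, -0.0]
force: [0.6, -0.1, -1.4]
width: 0.296
gripper_force: 30.0
```

Call:
{"fn": "carry_out", "kwargs": {"commands": [[0,0,0,0.06,0,0,0],[0,0,0,0.04,0,0,0],[0,0,0,0,0,0,0]]}}

```text
clock: 26.8
position: [0.6204, 0.055, 0.0917]
ee_rot: [0.011, 3.138, 0.001]
force: [-0.6, 0.5, 10.9]
width: 0.299
gripper_force: 30.0
```

Call:
{"fn": "carry_out", "kwargs": {"commands": [[0.45,0,0,0,0,0,0],[0.45,0,0,0,0,0,0],[0.45,0,0,0,0,0,0],[0.45,0,0,-0.6,0,0,0],[0.45,0,0,-1,0,0,0],[0.45,0,0,-1,0,0,0],[0.45,0,0,-1,0,0,0],[0.45,0,0,-1,0,0,0]]}}

```text
clock: 27.6
position: [0.6188, 0.0546, 0.207]
ee_rot: [0.011, 3.141, -0.0]
force: [0.2, -0.1, -0.9]
width: 0.454
gripper_force: 0.0
```

Call:
{"fn": "carry_out", "kwargs": {"commands": [[0.55,0.54,-0.97,-0.3,0,0,0],[0.55,0.54,-0.97,0,0,0,0],[0.55,0.54,-0.97,0,0,0,0],[0.55,0.54,-0.97,0,0,0,0],[0.55,0.54,-0.97,0,0,0,0],[0.55,0.54,-0.97,0,0,0,0],[0.55,0.54,-0.97,0,0,0,0],[0.55,0.54,-0.97,0,0,0,0]]}}

```text
clock: 28.4
position: [0.5088, -0.1396, 0.2134]
ee_rot: [0.011, 3.141, 0.0]
force: [0.0, -0.0, -0.1]
width: 0.546
gripper_force: 0.0
```

Call:
{"fn": "carry_out", "kwargs": {"commands": [[0.55,0.54,-0.97,0,0,0,0],[0.55,0.54,-0.97,0,0,0,0],[0.55,0.54,-0.97,0,0,0,0],[0.55,0.54,-0.97,1,0,0,0],[0.55,0.54,-0.97,1,0,0,0],[0.55,0,0,1,0,0,0],[0.55,0,0,0,0,0,0],[0.55,0,0,0,0,0,0]]}}

```text
clock: 29.2
position: [0.4414, -0.2591, 0.1382]
ee_rot: [-0.011, -3.142, -0.0]
force: [1.0, 0.2, 0.2]
width: 0.549
gripper_force: 0.0
```

```bash
python3 - <<'E'
from h import *
greens();go([.445,-.26,-.004],Rot.from_matrix(np.diag([-1.,1,-1])).as_rotvec())
E
```

```text
29.2 [ 0.4414 -0.2591  0.1382] [-0.07  0.34  0.65  1.95 -0.26  0.93  2.27] [1.  0.2 0.2] 0.549
top tray [0.616 0.054 0.15 ]
wrist [317. 197.] 593 [ 0.443 -0.263  0.056]
shift/0.025 [-0.09 -0.03  5.71]
turn/0.1 [-0.01  0.02 -0.06]
```

Call:
{"fn": "carry_out", "kwargs": {"commands": [[0.55,-0.05,-0.1,1,0,0,0],[0.55,0,0,1,0,0,0],[0.55,0,0,1,0,0,0],[0.55,0,0,1,0,0,0],[0.55,0,0,1,0,0,0],[0.55,0,0,0.6,0,0,0],[0.55,0,0,0,0,0,0],[0.55,0,0,0,0,0,0]]}}

```text
clock: 30.1
position: [0.4434, -0.2618, -0.0016]
ee_rot: [0.01, 3.14, -0.0]
force: [1.4, 0.1, 1.3]
width: 0.55
gripper_force: 0.0
```

Call:
{"fn": "carry_out", "kwargs": {"commands": [[0,0,0,0,0,0,0],[0,0,0,0,0,0,0],[0,0,0,0,0,0,0],[0,0,0,0,0,0,0],[0,0,0,0,0,0,0],[0,0,0,0,0,0,0]]}}

```text
clock: 30.7
position: [0.4428, -0.2617, -0.0021]
ee_rot: [0.011, 3.141, 0.0]
force: [-1.3, 2.3, 6.9]
width: 0.298
gripper_force: 30.0
```

Call:
{"fn": "carry_out", "kwargs": {"commands": [[0,0,0,-0.6,0,0,0],[0,0,0,-1,0,0,0],[0,0,0,-1,0,0,0],[0,0,0,-1,0,0,0],[0,0,0,-1,0,0,0],[0,0,0,-1,0,0,0],[0,0,0,-1,0,0,0],[0,0,0,-1,0,0,0]]}}

```text
clock: 31.5
position: [0.4419, -0.2616, 0.1883]
ee_rot: [-0.011, -3.141, -0.0]
force: [0.5, -0.1, -1.3]
width: 0.296
gripper_force: 30.0
```

Call:
{"fn": "carry_out", "kwargs": {"commands": [[0,0,0,-1,0,0,0],[0,-0.425,0.94,0,0,0,0],[0,-0.425,0.94,0,0,0,0],[0,-0.425,0.94,0,0,0,0],[0,-0.425,0.94,0,0,0,0],[0,-0.425,0.94,0,0,0,0],[0,-0.425,0.94,0,0,0,0],[0,-0.425,0.94,0,0,0,0]]}}

```text
clock: 32.3
position: [0.5178, -0.0967, 0.2122]
ee_rot: [-0.011, -3.141, -0.0]
force: [0.2, 0.5, -1.2]
width: 0.296
gripper_force: 30.0
```

Call:
{"fn": "carry_out", "kwargs": {"commands": [[0,-0.425,0.94,0,0,0,0],[0,-0.425,0.94,0,0,0,0],[0,-0.425,0.94,0,0,0,0],[0,-0.425,0.94,0,0,0,0],[0,-0.425,0.94,0,0,0,0],[0,0,0,0,0,0,0],[0,0,0,0,0,0,0]]}}

```text
clock: 33.0
position: [0.5714, 0.0196, 0.2119]
ee_rot: [-0.009, -3.141, 0.001]
force: [-0.5, -0.3, -0.9]
width: 0.298
gripper_force: 30.0
```

```bash
python3 - <<'E'
from h import *
greens();go([.570,.02,.092],Rot.from_matrix(np.diag([-1.,1,-1])).as_rotvec())
E
```

```text
33.0 [0.5714 0.0196 0.2119] [-0.55  0.36  0.58  1.71 -0.21  1.14  1.65] [-0.5 -0.3 -0.9] 0.298
top [434. 207.] 55 [ 0.57  -0.412  0.056]
wrist tray [0.604 0.057 0.15 ]
wrist tray [0.63  0.017 0.15 ]
shift/0.025 [0.05 0.07 4.81]
turn/0.1 [-0.   -0.   -0.08]
```

Call:
{"fn": "carry_out", "kwargs": {"commands": [[0,0,0,1,0,0,0],[0,0,0,1,0,0,0],[0,0,0,1,0,0,0],[0,0,0,1,0,0,0],[0,0,0,0.5,0,0,0],[0,0,0,0.2,0,0,0],[0,0,0,0.1,0,0,0],[0,0,0,0,0,0,0]]}}

```text
clock: 33.9
position: [0.5723, 0.0192, 0.093]
ee_rot: [0.011, 3.141, 0.0]
force: [-0.5, 0.5, -2.3]
width: 0.298
gripper_force: 30.0
```

Call:
{"fn": "carry_out", "kwargs": {"commands": [[0,0,0,0.05,0,0,0],[0,0,0,0,0,0,0]]}}

```text
clock: 34.1
position: [0.5726, 0.0194, 0.0919]
ee_rot: [0.011, 3.14, 0.0]
force: [1.3, 0.7, 1.5]
width: 0.296
gripper_force: 30.0
```

Call:
{"fn": "carry_out", "kwargs": {"commands": [[0.45,0,0,0,0,0,0],[0.45,0,0,0,0,0,0],[0.45,0,0,0,0,0,0],[0.45,0,0,-0.6,0,0,0],[0.45,0,0,-1,0,0,0],[0.45,0,0,-1,0,0,0],[0.45,0,0,-1,0,0,0],[0.45,0,0,-1,0,0,0]]}}

```text
clock: 34.9
position: [0.5715, 0.0194, 0.2071]
ee_rot: [-0.011, -3.141, -0.0]
force: [-0.1, 0.7, -0.0]
width: 0.45
gripper_force: 0.0
```

Call:
{"fn": "carry_out", "kwargs": {"commands": [[0.55,0,-0.96,-0.3,0,0,0],[0.55,0,-0.96,0,0,0,0],[0.55,0,-0.96,0,0,0,0],[0.55,0,-0.96,0,0,0,0],[0.55,0,-0.96,0,0,0,0],[0.55,0,-0.96,0,0,0,0],[0.55,0,-0.96,0,0,0,0],[0.55,0,-0.96,0,0,0,0]]}}

```text
clock: 35.7
position: [0.5702, -0.1735, 0.2135]
ee_rot: [-0.011, -3.141, -0.0]
force: [0.1, -0.4, 0.6]
width: 0.547
gripper_force: 0.0
```

Call:
{"fn": "carry_out", "kwargs": {"commands": [[0.55,0,-0.96,0,0,0,0],[0.55,0,-0.96,0,0,0,0],[0.55,0,-0.96,0,0,0,0],[0.55,0,-0.96,0,0,0,0],[0.55,0,-0.96,0,0,0,0],[0.55,0,-0.96,0,0,0,0],[0.55,0,0,0,0,0,0],[0.55,0,0,0,0,0,0]]}}

```text
clock: 36.5
position: [0.5692, -0.3168, 0.2133]
ee_rot: [-0.013, -3.141, -0.001]
force: [-0.2, 0.3, -0.5]
width: 0.551
gripper_force: 0.0
```

```bash
python3 - <<'E'
from h import *
greens();go([.570,-.412,-.004],Rot.from_matrix(np.diag([-1.,1,-1])).as_rotvec())
E
```

```text
36.5 [ 0.5692 -0.3168  0.2133] [ 0.03  0.51  0.62  1.5  -0.31  1.23  2.26] [-0.2  0.3 -0.5] 0.551
top tray [0.616 0.055 0.15 ]
top tray [0.572 0.019 0.15 ]
wrist [237. 179.] 409 [ 0.57  -0.414  0.056]
shift/0.025 [-0.03 -3.88  8.69]
turn/0.1 [ 0.01 -0.   -0.06]
```

Call:
{"fn": "carry_out", "kwargs": {"commands": [[0.55,0,-0.97,0,0,0,0],[0.55,0,-0.97,0,0,0,0],[0.55,0,-0.97,0,0,0,0],[0.55,0,-0.97,1,0,0,0],[0.55,0,0,1,0,0,0],[0.55,0,0,1,0,0,0],[0.55,0,0,0,0,0,0],[0.55,0,0,0,0,0,0]]}}

```text
clock: 37.4
position: [0.5693, -0.4125, 0.1389]
ee_rot: [-0.009, -3.141, -0.001]
force: [-0.0, -0.4, 1.1]
width: 0.55
gripper_force: 0.0
```

```bash
python3 - <<'E'
from h import *
greens();go([.570,-.413,-.004],Rot.from_matrix(np.diag([-1.,1,-1])).as_rotvec())
E
```

```text
37.4 [ 0.5693 -0.4125  0.1389] [ 0.21  0.65  0.59  1.45 -0.38  1.15  2.42] [-0.  -0.4  1.1] 0.55
top tray [0.616 0.054 0.15 ]
top tray [0.572 0.019 0.15 ]
wrist [319. 195.] 592 [ 0.569 -0.416  0.056]
shift/0.025 [0.   0.03 5.77]
turn/0.1 [-0.01  0.02 -0.06]
```

Call:
{"fn": "carry_out", "kwargs": {"commands": [[0.55,0,-0.1,1,0,0,0],[0.55,0,0,1,0,0,0],[0.55,0,0,1,0,0,0],[0.55,0,0,1,0,0,0],[0.55,0,0,1,0,0,0],[0.55,0,0,0.6,0,0,0],[0.55,0,0,0,0,0,0],[0.55,0,0,0,0,0,0]]}}

```text
clock: 38.3
position: [0.5694, -0.4166, -0.0001]
ee_rot: [0.011, 3.14, -0.001]
force: [0.9, 1.2, -0.6]
width: 0.551
gripper_force: 0.0
```

Call:
{"fn": "carry_out", "kwargs": {"commands": [[0,0,0,0,0,0,0],[0,0,0,0,0,0,0],[0,0,0,0,0,0,0],[0,0,0,0,0,0,0],[0,0,0,0,0,0,0],[0,0,0,0,0,0,0]]}}

```text
clock: 38.9
position: [0.5691, -0.4159, -0.0007]
ee_rot: [0.01, 3.141, 0.0]
force: [-1.4, 2.0, 6.5]
width: 0.291
gripper_force: 30.0
```

Call:
{"fn": "carry_out", "kwargs": {"commands": [[0,0,0,-0.6,0,0,0],[0,0,0,-1,0,0,0],[0,0,0,-1,0,0,0],[0,0,0,-1,0,0,0],[0,0,0,-1,0,0,0],[0,0,0,-1,0,0,0],[0,0,0,-1,0,0,0],[0,0,0,-1,0,0,0]]}}

```text
clock: 39.7
position: [0.5683, -0.4162, 0.1904]
ee_rot: [-0.012, -3.142, 0.001]
force: [0.6, -0.1, -3.2]
width: 0.298
gripper_force: 30.0
```

Call:
{"fn": "carry_out", "kwargs": {"commands": [[0,0,0,-1,0,0,0],[0,0,0.96,0,0,0,0],[0,0,0.96,0,0,0,0],[0,0,0.96,0,0,0,0],[0,0,0.96,0,0,0,0],[0,0,0.96,0,0,0,0],[0,0,0.96,0,0,0,0],[0,0,0.96,0,0,0,0]]}}

```text
clock: 40.5
position: [0.5695, -0.2474, 0.2143]
ee_rot: [0.012, 3.141, -0.0]
force: [0.7, 0.4, -1.1]
width: 0.297
gripper_force: 30.0
```

Call:
{"fn": "carry_out", "kwargs": {"commands": [[0,0,0.96,0,0,0,0],[0,0,0.96,0,0,0,0],[0,0,0.96,0,0,0,0],[0,0,0.96,0,0,0,0],[0,0,0.96,0,0,0,0],[0,0,0.96,0,0,0,0],[0,0,0.96,0,0,0,0],[0,0,0.96,0,0,0,0]]}}

```text
clock: 41.3
position: [0.5709, -0.0555, 0.2143]
ee_rot: [0.012, 3.141, -0.0]
force: [0.0, 0.8, -1.9]
width: 0.296
gripper_force: 30.0
```

Call:
{"fn": "carry_out", "kwargs": {"commands": [[0,0,0.96,0,0,0,0],[0,0,0.96,0,0,0,0],[0,0,0.96,0,0,0,0],[0,0,0.96,0,0,0,0],[0,0,0.96,0,0,0,0],[0,0,0.96,0,0,0,0],[0,0,0,0,0,0,0],[0,0,0,0,0,0,0]]}}

```text
clock: 42.1
position: [0.5721, 0.0879, 0.214]
ee_rot: [0.01, 3.141, -0.0]
force: [0.3, 0.1, -2.7]
width: 0.3
gripper_force: 30.0
```

```bash
python3 - <<'E'
from h import *
greens();go([.571,.09,.093],Rot.from_matrix(np.diag([-1.,1,-1])).as_rotvec())
E
```

```text
42.1 [0.5721 0.0879 0.214 ] [-0.66  0.37  0.57  1.69 -0.21  1.15  1.54] [ 0.3  0.1 -2.7] 0.3
wrist tray [0.572 0.02  0.15 ]
wrist tray [0.631 0.085 0.15 ]
shift/0.025 [0.05 0.14 4.84]
turn/0.1 [-0.    0.   -0.08]
```

Call:
{"fn": "carry_out", "kwargs": {"commands": [[0,0,0.2,1,0,0,0],[0,0,0,1,0,0,0],[0,0,0,1,0,0,0],[0,0,0,1,0,0,0],[0,0,0,0.5,0,0,0],[0,0,0,0.2,0,0,0],[0,0,0,0.12,0,0,0],[0,0,0,0,0,0,0]]}}

```text
clock: 43.0
position: [0.5728, 0.0927, 0.0938]
ee_rot: [0.011, 3.141, 0.0]
force: [-0.3, 0.7, -1.5]
width: 0.297
gripper_force: 30.0
```

Call:
{"fn": "carry_out", "kwargs": {"commands": [[0,0,0,0.05,0,0,0],[0,0,0,0,0,0,0]]}}

```text
clock: 43.2
position: [0.5734, 0.093, 0.0932]
ee_rot: [0.011, 3.139, 0.001]
force: [-0.2, 0.2, 2.9]
width: 0.296
gripper_force: 30.0
```

Call:
{"fn": "carry_out", "kwargs": {"commands": [[0.45,0,0,0,0,0,0],[0.45,0,0,0,0,0,0],[0.45,0,0,0,0,0,0],[0.45,0,0,-0.6,0,0,0],[0.45,0,0,-1,0,0,0],[0.45,0,0,-1,0,0,0],[0.45,0,0,-1,0,0,0],[0.45,0,0,-1,0,0,0]]}}

```text
clock: 44.0
position: [0.5721, 0.0929, 0.2078]
ee_rot: [-0.011, -3.141, -0.0]
force: [0.0, -0.4, 1.3]
width: 0.45
gripper_force: 0.0
```

Call:
{"fn": "carry_out", "kwargs": {"commands": [[0,0,0,-0.3,0,0,0],[0,0.95,0,0,0,0,0],[0,0.95,0,0,0,0,0],[0,0.95,0,0,0,0,0],[0,0.95,0,0,0,0,0],[0,0.95,0,0,0,0,0],[0,0,0,0,0,0,0],[0,0,0,0,0,0,0]]}}

```text
clock: 44.8
position: [0.4534, 0.094, 0.2142]
ee_rot: [0.01, 3.141, 0.001]
force: [1.3, -0.3, 0.1]
width: 0.004
gripper_force: 0.0
```

```bash
python3 - <<'E'
from h import *
greens();w=snap("wrist","w4.png");go([.455,.093,.110])
P=cloud(w)
m=(P[...,2]>.155)&(P[...,2]<.176)&(P[...,0]>.45)&(P[...,0]<.505)&(P[...,1]>0)&(P[...,1]<.18)
if m.sum()>9: print(cv2.minAreaRect(P[m][:,:2].astype(np.float32)))
E
```

```text
44.8 [0.4534 0.094  0.2142] [-0.82  0.14  0.57  1.95 -0.09  1.08  1.36] [ 1.3 -0.3  0.1] 0.004
top tray [0.617 0.053 0.15 ]
top tray [0.572 0.019 0.15 ]
wrist tray [0.585 0.092 0.15 ]
shift/0.025 [-0.03 -0.02  4.17]
((0.488522469997406, 0.0954674556851387), (0.12958376109600067, 0.017387274652719498), 87.59656524658203)
```

View pics/w4.png

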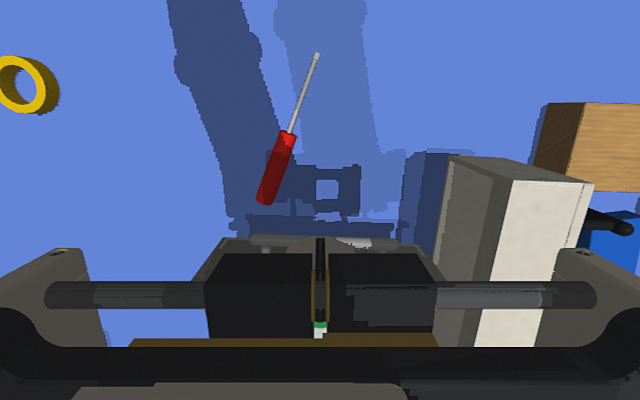

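```bash
python3 - <<'E'
from h import *
w=snap("scene");P=cloud(w)
for c,st,k in blobs(w,(45,80,50),(85,255,255),8):
    q=ray(w,*c,.15)
    if .5<q[0]<.7 and -.05<q[1]<.25: print(c.round(),st,q.round(3),np.nanmedian(P[k],0).round(3))
E
```

```text
[325. 207.] [320 203  12  10  82] [0.581 0.02  0.15 ] [0.579 0.019 0.148]
[349. 208.] [344 204  11   9  81] [0.583 0.093 0.15 ] [0.58  0.093 0.147]
[337. 214.] [333 213  10   4  26] [0.614 0.058 0.15 ] [0.613 0.058 0.15 ]
```

Call:
{"fn": "carry_out", "kwargs": {"commands": [[0,0,0,1,0,0,0],[0,0,0,1,0,0,0],[0,0,0,1,0,0,0],[0,0,0,1,0,0,0],[0,0,0,0.2,0,0,0],[0,0,0,0,0,0,0]]}}

```text
clock: 45.6
position: [0.4534, 0.0933, 0.1089]
ee_rot: [-0.012, -3.14, 0.002]
force: [0.2, -0.2, 0.0]
width: 0.003
gripper_force: 0.0
```

All three caps sit at 0.15 m on the tray. I push the tray home by its bar.

Call:
{"fn": "carry_out", "kwargs": {"commands": [[0,-0.3,0,0,0,0,0],[0,-0.3,0,0,0,0,0],[0,-0.4,-0.02,0,0,0,0],[0,-0.5,-0.02,0,0,0,0],[0,-0.5,-0.02,0,0,0,0],[0,-0.5,-0.02,0,0,0,0],[0,-0.5,-0.02,0,0,0,0],[0,-0.5,-0.02,0,0,0,0]]}}

```text
clock: 46.4
position: [0.5421, 0.09, 0.1092]
ee_rot: [-0.011, -3.141, 0.0]
force: [-3.3, 1.2, 1.5]
width: 0.003
gripper_force: 1.4
```

Call:
{"fn": "carry_out", "kwargs": {"commands": [[0,-0.5,-0.02,0,0,0,0],[0,-0.5,-0.02,0,0,0,0],[0,-0.5,-0.02,0,0,0,0],[0,-0.5,-0.02,0,0,0,0],[0,-0.5,-0.02,0,0,0,0],[0,-0.4,-0.02,0,0,0,0],[0,-0.3,-0.02,0,0,0,0],[0,0,0,0,0,0,0]]}}

```text
clock: 47.2
position: [0.6223, 0.0857, 0.1092]
ee_rot: [0.011, 3.14, -0.001]
force: [0.6, -0.5, -0.5]
width: 0.004
gripper_force: 0.0
```

Call:
{"fn": "carry_out", "kwargs": {"commands": [[0,-0.15,0,0,0,0,0],[0,-0.15,0,0,0,0,0],[0,-0.1,0,0,0,0,0],[0,0,0,0,0,0,0]]}}

```text
clock: 47.6
position: [0.6282, 0.0855, 0.109]
ee_rot: [-0.012, -3.136, 0.0]
force: [-10.8, -1.7, 7.0]
width: 0.005
gripper_force: 5.8
```

Call:
{"fn": "carry_out", "kwargs": {"commands": [[0,-0.1,0,0,0,0,0],[0,-0.05,0,0,0,0,0],[0,0,0,0,0,0,0]]}}

```text
clock: 47.9
position: [0.6281, 0.0856, 0.1089]
ee_rot: [-0.012, -3.129, -0.001]
force: [-26.2, -1.8, 18.2]
width: 0.006
gripper_force: 13.4
```

Call:
{"fn": "carry_out", "kwargs": {"commands": [[0,0.8,0,0,0,0,0],[0,0.8,0,0,0,0,0],[0,0.8,0,-1,0,0,0],[0,0,0,-1,0,0,0],[0,0,0,-1,0,0,0],[0,0,0,-1,0,0,0],[0,0,0,-1,0,0,0],[0,0,0,0,0,0,0]]}}

```text
clock: 48.7
position: [0.577, 0.0864, 0.2381]
ee_rot: [0.011, 3.135, 0.003]
force: [0.2, -0.7, -0.5]
width: 0.006
gripper_force: 0.0
```

Call:
{"fn": "carry_out", "kwargs": {"commands": [[0.4,0.7,0.9,0,0,0,0],[0.4,0.7,0.9,0,0,0,0],[0.4,0.7,0.9,0,0,0,0],[0.4,0.7,0.9,0,0,0,0],[0.4,0.7,0.9,0,0,0,0],[0.4,0.7,0.9,0,0,0,0],[0.4,0.7,0.9,0,0,0,0],[0.4,0,0,0,0,0,0]]}}

```text
clock: 49.5
position: [0.4506, 0.2486, 0.2338]
ee_rot: [-0.001, -3.14, -0.002]
force: [0.1, 0.7, -0.2]
width: 0.399
gripper_force: 0.0
```

```bash
python3 - <<'E'
from h import *
s=arm.observe();print(s["position"],np.round(s["joints"],2))
im=snap("top");P=cloud(im)
m=(P[...,2]>.155)&(P[...,2]<.178)&(P[...,0]>.6)&(P[...,0]<.66)&(P[...,1]>0)&(P[...,1]<.18)
print("bar",cv2.minAreaRect(P[m][:,:2].astype(np.float32)))
w=snap("wrist","w5.png");P=cloud(w);g=cv2.cvtColor(w["pixels"],cv2.COLOR_RGB2GRAY)
m=(g<60)&(P[...,2]>.12)&(P[...,2]<.2)&(P[...,0]>.38)&(P[...,0]<.55)&(P[...,1]>.22)&(P[...,1]<.4)
Q=P[m];print(len(Q))
for a in (.12,.14,.16,.18): 
    q=Q[(Q[:,2]>a)&(Q[:,2]<a+.02)]
    if len(q): print(a,len(q),q.min(0).round(3),np.median(q,0).round(3),q.max(0).round(3))
m=(abs(P[...,2]-.199)<.006)&(P[...,0]<.66)&(P[...,1]>.15)&(g>90)
if m.sum()>9:
    r=cv2.minAreaRect(P[m][:,:2].astype(np.float32));print(r,cv2.boxPoints(r).round(3).tolist())
E
```

```text
[0.45064382 0.24860052 0.23375683] [-1.01  0.22  0.5   1.8  -0.12  1.15  1.1 ]
bar ((0.6476094722747803, 0.0882943645119667), (0.02333053946495056, 0.12550687789916992), 0.4363747239112854)
742
0.12 69 [0.458 0.317 0.121] [0.459 0.319 0.13 ] [0.464 0.326 0.14 ]
0.14 83 [0.458 0.317 0.14 ] [0.459 0.319 0.15 ] [0.464 0.325 0.16 ]
0.16 101 [0.458 0.317 0.16 ] [0.459 0.319 0.17 ] [0.465 0.326 0.18 ]
0.18 489 [0.458 0.289 0.181] [0.461 0.312 0.191] [0.467 0.327 0.2  ]
((0.5011166930198669, 0.27340641617774963), (0.09594032168388367, 0.15081913769245148), 87.07190704345703) [[0.4230000078678131, 0.2290000021457672], [0.5740000009536743, 0.22200000286102295], [0.5789999961853027, 0.31700000166893005], [0.42800000309944153, 0.32499998807907104]]
```

View pics/w5.png

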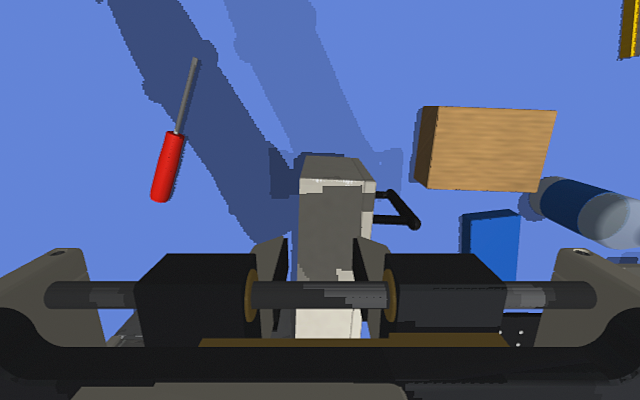

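Tray home; in the wrist view the door is still wide (grey slab at (335,230)) and its bar is at (415,222), world (0.463,0.322). I align to it and grip it deeply this time.

Call:
{"fn": "carry_out", "kwargs": {"commands": [[0.4,-0.17,0.98,0,0,0,1],[0.4,0,0,0,0,0,1],[0.4,0,0,0,0,0,1],[0.4,0,0,0,0,0,1],[0.4,0,0,0,0,0,1],[0.4,0,0,0,0,0,1],[0.4,0,0,0,0,0,1],[0.4,0,0,0,0,0,1]]}}

```text
clock: 50.4
position: [0.4587, 0.2678, 0.2342]
ee_rot: [1.242, 2.885, -0.0]
force: [0.5, 0.1, -0.2]
width: 0.403
gripper_force: 0.0
```

Call:
{"fn": "carry_out", "kwargs": {"commands": [[0.4,0,0,0,0,0,1],[0.4,0,0,0,0,0,1],[0.4,0,0,0,0,0,1],[0.4,0,0,0,0,0,1],[0.4,0,0,0,0,0,1],[0.4,0,0,0,0,0,1],[0.4,0,0,0,0,0,1],[0.4,0,0,0,0,0,1]]}}

```text
clock: 51.2
position: [0.4587, 0.2679, 0.2343]
ee_rot: [2.267, 2.173, 0.0]
force: [-0.1, 1.3, -0.0]
width: 0.405
gripper_force: 0.0
```

Call:
{"fn": "carry_out", "kwargs": {"commands": [[0.4,0,0,0,0,0,0.19],[0.4,0,0,0,0,0,0],[0.4,0,0,0,0,0,0]]}}

```text
clock: 51.5
position: [0.458, 0.2687, 0.2343]
ee_rot: [2.28, 2.161, 0.0]
force: [-0.7, 0.3, 0.0]
width: 0.403
gripper_force: 0.0
```

```bash
python3 - <<'E'
from h import *
s=arm.observe();print(s["position"],np.round(s["joints"],2))
a=-.048;R=np.array([[-np.sin(a),np.cos(a),0],[np.cos(a),np.sin(a),0],[0,0,-1]])
go([.463,.322,.108],Rot.from_matrix(R).as_rotvec())
E
```

```text
[0.45803394 0.26874106 0.23430887] [-1.26  0.29  0.82  1.78 -0.23  1.17 -0.42]
shift/0.025 [2.14 0.08 5.05]
turn/0.1 [ 0.    0.   -0.06]
```

Call:
{"fn": "carry_out", "kwargs": {"commands": [[0.4,0.9,0.04,0,0,0,0],[0.4,0.9,0.04,0,0,0,0],[0.4,0.34,0,0,0,0,0],[0.4,0,0,1,0,0,0],[0.4,0,0,1,0,0,0],[0.4,0,0,1,0,0,0],[0.4,0,0,1,0,0,0],[0.4,0,0,1,0,0,0]]}}

```text
clock: 52.3
position: [0.4628, 0.3217, 0.1085]
ee_rot: [2.281, 2.16, -0.0]
force: [-0.1, 0.1, 0.2]
width: 0.4
gripper_force: 0.0
```

Call:
{"fn": "carry_out", "kwargs": {"commands": [[0,0,0,0,0,0,0],[0,0,0,0,0,0,0],[0,0,0,0,0,0,0],[0,0,0,0,0,0,0],[0,0,0,0,0,0,0],[0,0,0,0,0,0,0],[0,0,0,0,0,0,0]]}}

```text
clock: 53.0
position: [0.4644, 0.3225, 0.1107]
ee_rot: [2.282, 2.158, 0.005]
force: [4.8, -2.5, 7.0]
width: 0.118
gripper_force: 30.0
```

```bash
python3 - <<'E'
from h import *
s=arm.observe();R=Rot.from_rotvec(s["ee_rot"]);p=np.array(s["position"]);print(p,s["width"],s["gripper_force"],np.round(s["joints"],2))
H=np.array([.684,.219,p[2]])
W=Rot.from_euler('z',.1)
q=H+W.apply(p-H);print(R.inv().apply(q-p)/.025,(R.inv()*W*R).as_rotvec()/.1)
E
```

```text
[0.46436039 0.32249625 0.11073059] 0.11769124578570082 30.006876289844513 [-1.21  0.49  0.72  1.86 -0.39  0.94 -0.37]
[-0.91698242 -0.31874887 -0.00226233] [ 0.00150617  0.00276451 -0.99999504]
```

Call:
{"fn": "carry_out", "kwargs": {"commands": [[0,-0.37,-0.143,0,0,0,-0.4],[0,-0.738,-0.27,0,0,0,-0.8],[0,-0.738,-0.27,0,0,0,-0.8],[0,-0.738,-0.27,0,0,0,-0.8],[0,-0.738,-0.27,0,0,0,-0.8],[0,0,0,0,0,0,0]]}}

```text
clock: 53.6
position: [0.4414, 0.2352, 0.1107]
ee_rot: [1.858, 2.531, 0.005]
force: [5.4, -1.1, 2.3]
width: 0.113
gripper_force: 30.0
```

Call:
{"fn": "carry_out", "kwargs": {"commands": [[0,-0.738,-0.27,0,0,0,-0.8],[0,-0.738,-0.27,0,0,0,-0.8],[0,-0.738,-0.27,0,0,0,-0.8],[0,-0.738,-0.27,0,0,0,-0.8],[0,-0.738,-0.27,0,0,0,-0.8],[0,-0.738,-0.27,0,0,0,-0.8],[0,-0.738,-0.27,0,0,0,-0.8],[0,0,0,0,0,0,0]]}}

```text
clock: 54.4
position: [0.4695, 0.1033, 0.1107]
ee_rot: [1.084, 2.943, 0.006]
force: [6.0, 3.5, 4.0]
width: 0.115
gripper_force: 30.0
```

Call:
{"fn": "carry_out", "kwargs": {"commands": [[0,-0.738,-0.272,0,0,0,-0.8],[0,-0.738,-0.272,0,0,0,-0.8],[0,-0.738,-0.272,0,0,0,-0.8],[0,-0.738,-0.272,0,0,0,-0.8],[0,-0.738,-0.272,0,0,0,-0.8],[0,-0.738,-0.272,0,0,0,-0.8],[0,0,0,0,0,0,0]]}}

```text
clock: 55.1
position: [0.5465, 0.0171, 0.1107]
ee_rot: [0.348, 3.116, 0.005]
force: [6.0, 7.5, 6.5]
width: 0.112
gripper_force: 30.0
```

```bash
python3 - <<'E'
from h import *
s=arm.observe();print(np.round(s["joints"],2),Rot.from_rotvec(s["ee_rot"]).as_matrix().round(3))
E
```

```text
[-0.45  0.4   0.44  1.9  -0.22  0.88  1.44] [[-0.975  0.221  0.006]
 [ 0.221  0.975  0.002]
 [-0.005  0.004 -1.   ]]
```

Call:
{"fn": "carry_out", "kwargs": {"commands": [[0,-0.738,-0.272,0,0,0,-0.8],[0,-0.37,-0.14,0,0,0,-0.4],[0,-0.37,-0.14,0,0,0,-0.4],[0,-0.15,-0.05,0,0,0,-0.1],[0,0,0,0,0,0,0]]}}

```text
clock: 55.6
position: [0.58, -0.0023, 0.1107]
ee_rot: [0.083, 3.14, 0.007]
force: [-3.7, 8.1, 13.2]
width: 0.113
gripper_force: 30.0
```

Call:
{"fn": "carry_out", "kwargs": {"commands": [[0,-0.15,-0.04,0,0,0,0],[0,-0.1,0,0,0,0,0],[0,0,0,0,0,0,0]]}}

```text
clock: 55.9
position: [0.5807, -0.0023, 0.11]
ee_rot: [-0.082, -3.131, -0.009]
force: [-23.8, 11.6, 25.9]
width: 0.115
gripper_force: 30.0
```

Call:
{"fn": "carry_out", "kwargs": {"commands": [[0,0.2,0,0,0,0,0],[0.4,0,0,0,0,0,0],[0.4,0,0,0,0,0,0],[0.4,0,0,0,0,0,0],[0.4,0,0,-0.5,0,0,0],[0.4,0,0,-1,0,0,0],[0.4,0,0,-1,0,0,0],[0.4,0,0,-1,0,0,0]]}}

```text
clock: 56.7
position: [0.5808, -0.0073, 0.1986]
ee_rot: [0.089, 3.14, -0.001]
force: [0.4, 0.1, 0.6]
width: 0.398
gripper_force: 0.0
```

Call:
{"fn": "carry_out", "kwargs": {"commands": [[0.4,0,0,-1,0,0,0],[0.4,0,0,-1,0,0,0],[0.4,0.8,0,-0.5,0,0,0],[0.4,1,1,0,0,0,0],[0.4,1,1,0,0,0,0],[0.4,0,1,0,0,0,0],[0.4,0,1,0,0,0,0],[0.4,0,0,0,0,0,0]]}}

```text
clock: 57.5
position: [0.5163, 0.1008, 0.2601]
ee_rot: [0.08, 3.14, 0.003]
force: [-0.9, 1.1, 0.1]
width: 0.402
gripper_force: 0.0
```

```bash
python3 - <<'E'
from h import *
s=arm.observe();print(s["position"],np.round(s["force"],1))
im=snap("top","t9.png");P=cloud(im);g=cv2.cvtColor(im["pixels"],cv2.COLOR_RGB2GRAY)
z=P[...,2]
for u in range(264,336,8):
    vs=[v for v in range(155,200) if abs(z[v,u]-.199)<.012]
    if vs: print(u,max(vs),ray(im,u,max(vs)+.5,.199)[:2].round(3))
sc=snap("scene","s9.png")["pixels"][140:340,140:540,::-1];cv2.imwrite("pics/s9c.png",cv2.resize(sc,(800,400),interpolation=cv2.INTER_CUBIC))
E
```

```text
[0.51631479 0.10076707 0.26006106] [-0.9  1.1  0.1]
304 166 [0.68  0.067]
312 186 [0.609 0.039]
320 186 [0.609 0.011]
328 186 [ 0.609 -0.016]
```

View pics/s9c.png

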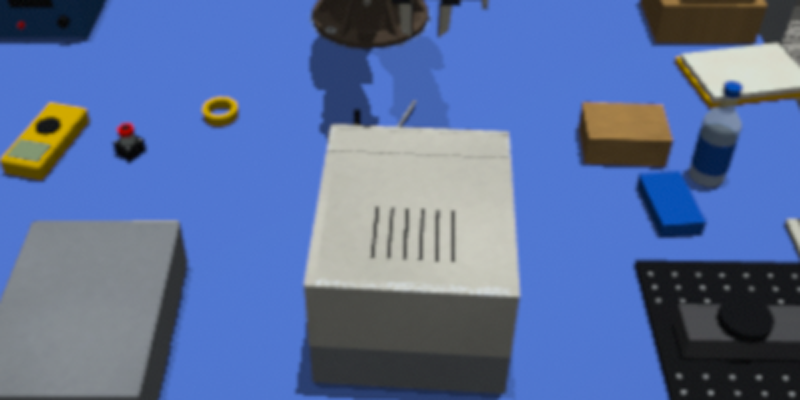

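The door is shut: the front edge at x = 0.609 is farther in than it started, and the seam at (330-510,155) is parallel to the cabinet. The red module at (128,140) and everything else on the bench are in place, and the gripper is clear, so I hand in.

```bash
python3 -c "
from cell import arm
print(arm.sign_off())"
```

```text
the job is handed in; nothing more can be done
None
```

I put all three green-capped modules I found upright on the tray, pushed the tray home, shut the door and handed the job in; the hand-in returned no verdict, so I don't know how it was judged.

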